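# Load metal test discs on the coupon fixture and lock its press-and-turn hold-down

## Robot

A 6-joint arm with a two-finger parallel gripper is mounted at the origin on a cart in front of the work surface, level with it; the furniture and walls round the work are solid. World frame = base frame: x ahead of the robot, y to its left, z up, the work surface at z = 0. Lengths are in m, angles in degrees, forces in N, time in s.
With the tool pointing down it reaches from about 0.4 to 0.825 m from the base axis. Payload 7 kg.
Tool frame: the origin (TCP) lies on the centre line of the jaws, within the pads' length; the fingertips stand 22 mm ahead of it and the grasp point (between the pads) lies 3 mm ahead of it; z points along the fingers, y is the line along which they close (so a half turn about z gives the same grasp; the last joint's range is limited). The gripper opens to 88 mm and grips with 3 to 60 N. Pads are 19 mm wide; open, the fingers measure 130 mm over their backs; the gripper's body (78 mm by 193 mm) begins 47 mm behind the grasp point.
Start: joints at [-57.92, 20.546, 0.682, 0, -70.136, -16.507], TCP at [0.181, -0.65, 0.249] pointing down, gripper open.
Joint ranges: [-176.03, 176.03], [-82.01, 121.73], [-58.28, 71.71], [-173.87, 95.51], [-174.79, -0.11], [-173.66, 173.66]. Speed limits (degrees/s): [136.94, 136.94, 172.46, 180, 180, 180].

## Interface

Orientations are given as [roll, pitch, yaw] about the fixed x, y, z axes, in that order (R = Rz(yaw) Ry(pitch) Rx(roll)).
In Python, from plant import get_state, cams, r gives the robot as it stands.
- The arm moves only by the tool apply_moves, never from a script. Its argument "targets" is a list of rows, each an object with "dp": the shift along the world's x, y, z in m, a list of three; "yaw": the turn about the world's z in degrees. In form: [{"dp": [x, y, z], "yaw": yaw}, ...]. A call has 1 to 20 rows; each row is the pose to reach, as a shift and turn from the pose commanded when the call began; what a row does not reach only later rows make up. A row lasts 1/12 s, in which the tool goes at most 41.7 mm and 7.16 degrees, less where a joint would pass 70% of its speed; a pose out of reach is approached as far as the arm can. A call with a gripper value outside its range is refused whole. "grip" is the gripper command: -1 is fully open, 1 is shut, values between are in proportion, set as the call begins (left out, the last holds). The fingers move at their own pace and stop on an object; "squeeze" is the grip in N (left out, the last holds). Time passes only in rows, so rows that repeat a pose let the fingers close. It gives the time, the measured TCP pose, the force, the opening and the grip force at its end, in the units of the state.
- get_state(): the state, without advancing time (a new reading comes with each control period).
- cams.capture(name): name is "scene" or "side" or "wrist"; returns a dict with "image" (400x640x3 uint8, red, green, blue), "range_z" (400x640 float32, m along the optical axis (not along the pixel's ray), 0 where there is no reading), "fx", "fy", "cx", "cy" (pixels), "R" (3x3) and "t" (3): a world point X has camera coordinates R X + t; the wrist camera has in their place "T_tool_cam" (4x4, takes a point from camera to tool coordinates, whose origin is the TCP and whose axes are the flange's). Camera axes: x right, y down, z forward; pixel columns grow to the right and rows downward; lengths in m; the calibration is good to about 2 mm. A picture is of the moment at which its call begins: read the wrist's pose just before it.
- r.close_job(): hands the job in; it is judged then, once.
The state is a dict: "time_s": time; "joints": joint angles; "qd": joint speeds; "joint_torque": joint torques, N m; "tcp_pos": TCP position; "eef_rot": TCP orientation; "contact_force": force on the tool from outside, world axes, zero at the start; "moment": the same for the moment, N m; "gripper_width": finger opening in m; "gripper_force": force on a finger pad.
Only numpy, scipy, OpenCV 4.12 (cv2) and the standard library are available. Lean on these libraries where they do the work, as an engineer would, in place of code of your own. Each camera call takes 0.05 s, during which the arm holds its last target. There are 200 camera calls.

## Task

Load the coupon fixture for an exposure run. Free its hold-down (press the sprung black knob down a little, turn it anticlockwise to its stop, let it rise fully) and swing the arm well clear, a quarter turn or so to the robot's left; then stack all the metal discs that are there on the spindle, copper lowest, then brass, then steel, so that nothing drips from a nobler metal onto a lesser one, with exactly one white spacer on top of every disc, the last one included. Then swing the arm back to its stop over the spindle, press the knob down onto the stack and turn it clockwise to its stop so that it catches and stays down, clamping the stack; leave any spare spacer off the fixture and the other things on the bench where they stand.

Things in the scene. Friction and masses are not known exactly. Their poses are not given: they have to be found in the camera images.
- coupon_fixture: coupon fixture, fixed: white housing 205 (x) x 130 (y) x 30 mm high; a steel spindle stands on it 50 mm in front (-x) of the origin, a steel column, 156 mm high, 60 mm behind (+x). Origin under its middle; x points from spindle to column, z up; turned by up to 0.3 rad
- spindle_seat (a point): point on the spindle's axis at the top of its white seat, 46 mm above the bench, where the lowest disc rests. The spindle is 12 mm thick and rises 48 mm above this point, the last 8 mm a cone. A disc on the seat has its centre 3 mm above this point, the spacer on it 10 mm; each further disc and spacer sits 14 mm higher
- swing_axis (a point): point on the upright axis of the column, 134 mm above the bench, about which the hold-down arm swings; 110 mm from the spindle's axis
- clamp_arm (a joint): swing of the hold-down arm about the column, rad: 0 = on its stop with foot and knob over the spindle; grows clockwise from above to 2.0 (at 1.57 it points to the fixture's +y, the robot's left); light friction, stays put. The bar lies 128 to 140 mm above the bench. It cannot swing while the knob is down, as the tubular foot then surrounds the spindle
- clamp_press (a joint): how far knob, stem and foot are pressed down, m: 0 = up, at most 0.033; a spring lifts them with 3 to 7 N. The knob can turn only with the press at 0.0145 to 0.0195 (upper notch) or 0.0285 to 0.033 (lower notch). Let go there, it rises behind the notch's lip and rests at 0.0115 or 0.0255; to unlock, press 5 mm, then turn back. At the start it is locked in the upper notch over the bare spindle
- clamp_turn (a joint): turn of the knob, rad: 0 = in the vertical slot (wing in line with the arm), grows clockwise seen from above to its stop at 1.08; caught behind the lip of a notch from about 0.85 on; light friction. Lugs on the stem run in a slotted guide tube on the arm, a vertical slot with two side notches, so at other depths the knob cannot be turned: do not force it
- knob_grip (a point): middle of the black wing on the knob, on its axis; moves with press, turn and swing. The wing is 44 mm long (this point's x axis), 12 mm wide (y: grip it so) and 20 mm high, from 10 mm below to 10 mm above this point, on a disc 47 mm across. 241 mm above the bench with the knob up; z up
- clamp_foot: white tubular foot under the stem, 30 mm across, 20 mm bore, 28 mm long, that presses on the topmost spacer; sprung on the stem, it gives up to 10 mm with 2 to 7 N. Origin on the stem's axis, 98 mm below the foot's lower face
- foot_face (a point): centre of the foot's lower face; 98 mm above the bench with the knob up, 4 mm above the spindle's tip. On three discs with three spacers the foot lands at press 0.010: press to 0.017 and lock in the upper notch; on two with two it lands at 0.024: press to 0.031 and lock in the lower notch. That takes about 12 N
- copper_disc: flat round copper (red-brown) test disc, 46 mm across, 6 mm thick, with a 16 mm hole through the middle; lies flat on a mat, either face up alike. Origin at its centre (half its thickness up), z along the hole. None if this disc is absent today.
- brass_disc: flat round brass (yellow) test disc, 46 mm across, 6 mm thick, with a 16 mm hole through the middle; lies flat on a mat, either face up alike. Origin at its centre (half its thickness up), z along the hole. None if this disc is absent today.
- steel_disc: flat round steel (grey) test disc, 46 mm across, 6 mm thick, with a 16 mm hole through the middle; lies flat on a mat, either face up alike. Origin at its centre (half its thickness up), z along the hole. None if this disc is absent today.
- spacer_1: white plastic spacer ring, 34 mm across, 8 mm high, with an 18 mm hole; the three are alike, and lie flat on a mat. Origin at its centre, z along the hole
- spacer_2: white plastic spacer ring, 34 mm across, 8 mm high, with an 18 mm hole; the three are alike, and lie flat on a mat. Origin at its centre, z along the hole
- spacer_3: white plastic spacer ring, 34 mm across, 8 mm high, with an 18 mm hole; the three are alike, and lie flat on a mat. Origin at its centre, z along the hole
- disc_mat: blue mat, 150 (x) x 170 (y) x 2 mm, fixed to the bench, on which the discs lie; origin under its middle. It lies left or right of the fixture
- spacer_mat: the same mat on the other side, on which the spacers lie
- rinse_bottle: small dark blue bottle, 54 mm across, 95 mm high, standing; origin under its middle; leave alone
- timer: white bench timer 58 x 64 x 18 mm; origin under its middle; leave alone
- slide_box: green slide box 35 x 85 x 36 mm; origin under its middle; leave alone
- marker_yellow: yellow marker pen with black cap, 135 mm long, lying; leave alone
- lens_tissue: flat white booklet 62 x 95 x 6 mm; leave alone
- petri_dish: clear dish 55 mm across, 12 mm high; leave alone

How it is judged:
By the outcome, as a careful person would: the job done as asked, in the order asked, and still so for the second after the job is handed in, with the robot touching nothing.
Of copper_disc, brass_disc, steel_disc only 2 to 3 are there at a start; the rules pass over those that are not, and their reading is None.
At some moment in a run one of copper_disc, brass_disc, steel_disc, spacer_1, spacer_2, spacer_3 may be knocked a few centimetres aside while the robot is not near it.
Once in a run the grip may slacken for a moment while it holds something.
It also fails if it takes over 210 s, if anything falls off the work surface, if the arm or the gripper's body presses on something with over 40 N, if the wrist force passes 120 N, or if a joint passes its speed limit or range.

## Working session

There is one attempt and no reset: what is moved stays moved. The work goes in short steps, Python scripts to look and compute and a tool call to move; the robot and the scene stay as the last step left them, time stands still between calls to the robot, and variables do not carry over. Pictures are saved under pics/ and viewed, at most 14 in all, crops included, and the job is handed in when it is done.

Besides the shell and the picture viewer there is one more tool, called after "Call:" as name([rows], argument=value, ...), one row to a line, values as JSON. apply_moves: Moves the arm, as the interface text tells. Its arguments: {"type":"object","properties":{"targets":{"type":"array","items":{"type":"object","properties":{"dp":{"type":"array","items":{"type":"number"}},"yaw":{"type":"number"}}}},"grip":{"type":"number"},"squeeze":{"type":"number"}},"required":["targets"]}

```bash
ls; mkdir -p pics
cat > h.py <<'E'
import numpy as np, cv2
from plant import get_state, cams, r
from scipy.spatial.transform import Rotation as Ro
def cap(n):
    s=get_state(); c=cams.capture(n)
    if 'T_tool_cam' in c:
        T=np.eye(4); T[:3,:3]=Ro.from_euler('xyz',s['eef_rot'],degrees=True).as_matrix(); T[:3,3]=s['tcp_pos']
        W=T@np.array(c['T_tool_cam']); c['Rwc']=W[:3,:3]; c['o']=W[:3,3]
    else:
        R=np.array(c['R']); c['Rwc']=R.T; c['o']=-R.T@np.array(c['t'])
    return c
def ray(c,u,v,z):
    d=c['Rwc']@np.array([(u-c['cx'])/c['fx'],(v-c['cy'])/c['fy'],1]); o=c['o']
    return o+d*(z-o[2])/d[2]
def proj(c,X):
    p=c['Rwc'].T@(np.array(X)-c['o']); return p[0]/p[2]*c['fx']+c['cx'],p[1]/p[2]*c['fy']+c['cy']
def cloud(c):
    v,u=np.mgrid[:400,:640]; z=c['range_z']
    P=np.stack([(u-c['cx'])/c['fx']*z,(v-c['cy'])/c['fy']*z,z],-1)@c['Rwc'].T+c['o']
    P[z==0]=np.nan; return P
def save(c,n): cv2.imwrite('pics/'+n,cv2.cvtColor(c['image'],cv2.COLOR_RGB2BGR))
E
python3 - <<'E'
from h import *
print(get_state())
for n in ['scene','side','wrist']:
    c=cap(n); save(c,n+'0.png'); print(n,c['o'],c['Rwc'][:,2],c['fx'])
E
```

```text
pics
{'time_s': 0.0, 'joints': array([-5.79207166e+01,  2.05905478e+01,  6.34532019e-01, -2.24842451e-02,
       -7.01336501e+01, -1.65074943e+01]), 'qd': array([ 0.00688271, -0.09632308,  0.04064474, -0.07232799,  0.02326277,
       -0.06570909]), 'joint_torque': array([-5.36384887e-04, -5.82721031e+01,  2.93068510e+01,  6.99753553e+00,
        6.93037538e-03, -1.14324419e-04]), 'tcp_pos': array([ 0.18108323, -0.64979848,  0.24763098]), 'eef_rot': array([ 1.79908023e+02, -5.21504956e-03, -1.64435864e+02]), 'contact_force': array([-0.1666305 ,  0.32227267,  0.44431847]), 'moment': array([ 0.03996637, -0.00757633, -0.00629663]), 'gripper_force': 0.0, 'gripper_width': 0.08810630510806926}
scene [-0.15626795 -0.74419239  0.87574914] [ 0.54864369  0.59863898 -0.58362785] 438.1231310872875
side [-0.26136946 -0.11187691  1.27450999] [ 0.56575247  0.06801658 -0.82176511] 495.8858574291711
wrist [ 0.11708761 -0.66857161  0.38276121] [ 0.24016776  0.06902521 -0.96827422] 292.71413595607714
```

View pics/scene0.png

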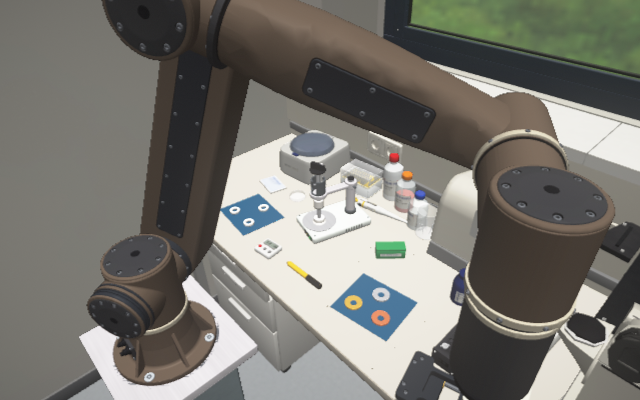

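View pics/side0.png

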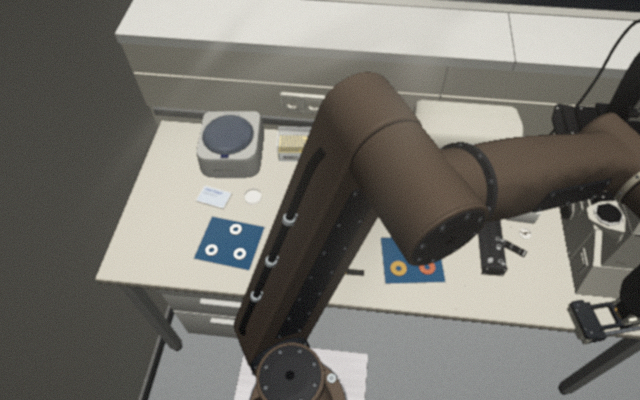

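Scene: the right mat holds brass (353,302), steel (381,294) and copper (380,318). The left mat holds three spacers at (235,210), (263,207) and (249,222). The fixture is near (330,215), with the knob at (318,168) and column at (350,185).

Run:
```python
from h import *
c=cap('scene'); im=c['image']
hsv=cv2.cvtColor(im,cv2.COLOR_RGB2HSV)
for u,v in [(347,302),(373,294),(373,318),(340,318),(235,207),(231,210)]: print((u,v),im[v,u],hsv[v,u])
crop=im[140:350,210:430]; cv2.imwrite('pics/crop.png',cv2.cvtColor(cv2.resize(crop,None,fx=3.6,fy=2.85*1.0,interpolation=cv2.INTER_CUBIC),cv2.COLOR_RGB2BGR)[:600,:800])
mat=cv2.inRange(hsv,(95,110,50),(115,255,160))
n,l,s,ce=cv2.connectedComponentsWithStats(mat)
P=cloud(c)
for i in range(1,n):
    if s[i,4]>300:
        # holes of this mat via contour fill
        cs,h=cv2.findContours((l==i).astype(np.uint8),cv2.RETR_CCOMP,cv2.CHAIN_APPROX_NONE)
        print('mat',s[i],ray(c,*ce[i],.002))
        for k,q in enumerate(cs):
            a=cv2.contourArea(q)
            if h[0][k][3]>=0 and a>40:
                m=cv2.moments(q);u,v=m['m10']/m['m00'],m['m01']/m['m00']
                ring=np.zeros(mat.shape,np.uint8);cv2.drawContours(ring,[q],-1,1,-1)
                mc=np.median(im[(ring>0)&(mat==0)],axis=0)
                print(' hole',round(u,1),round(v,1),a,ray(c,u,v,.006).round(4),mc,'range',P[int(v),int(u)-5].round(3))
```

```text
(347, 302) [235 198 100] [ 22 147 235]
(373, 294) [220 219 221] [135   2 221]
(373, 318) [236 149 107] [ 10 139 236]
(340, 318) [239 235 226] [ 21  14 239]
(235, 207) [251 251 252] [120   1 252]
(231, 210) [252 252 251] [ 30   1 252]
mat [ 221  195   62   40 1052] [0.42967951 0.26138675 0.002     ]
 hole 248.4 222.0 109.0 [0.3963 0.2297 0.006 ] [220. 220. 218.] range [0.383 0.24  0.011]
 hole 234.5 210.0 99.0 [0.3997 0.3145 0.006 ] [212.  216.5 216.5] range [0.384 0.321 0.015]
 hole 263.2 207.4 93.5 [0.4763 0.2597 0.006 ] [209. 215. 219.] range [0.463 0.27  0.009]
mat [ 331  275   85   65 2126] [ 0.43238454 -0.27512285  0.002     ]
 hole 380.3 317.9 300.5 [ 0.4122 -0.311   0.006 ] [230.5 146.  108. ] range [ 0.401 -0.303  0.011]
 hole 353.1 302.3 275.5 [ 0.3994 -0.2301  0.006 ] [228. 192. 102.] range [ 0.389 -0.222  0.008]
 hole 380.8 294.3 260.5 [ 0.4705 -0.2614  0.006 ] [204.  207.  212.5] range [ 0.459 -0.252  0.009]
```

View pics/crop.png

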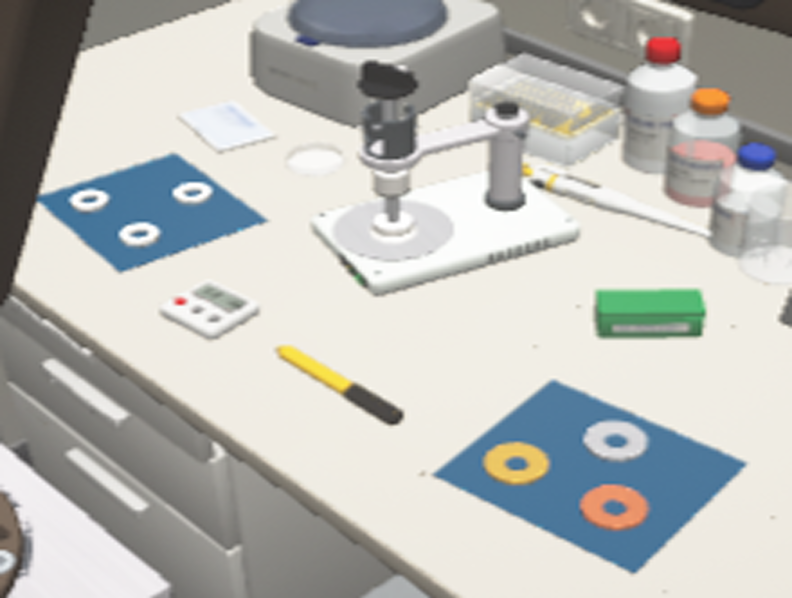

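The crop shows the knob at full-image (318,168), the seat at (319,218) and the column top at (351,178). The arm is over the spindle.

Run:
```python
from h import *
c=cap('scene')
for n,u,v,z in [('knob',317.8,168,.2295),('seat',319.2,218.5,.046),('coltop',351,178,.156),('foot',318.3,204,.087)]: print(n,ray(c,u,v,z).round(4))
P=cloud(c)
# column points
for v in range(176,210,4): print(v,[P[v,u].round(3).tolist() for u in (347,351,354)])
w=cap('wrist');print(np.array(w['T_tool_cam']).round(3), w['cx'],w['cy'])
```

```text
knob [0.534  0.0441 0.2295]
seat [0.5364 0.0477 0.046 ]
coltop [0.6455 0.0213 0.156 ]
foot [0.548 0.063 0.087]
176 [[0.642, 0.034, 0.159], [0.652, 0.027, 0.158], [0.76, 0.117, 0.068]]
180 [[0.641, 0.033, 0.145], [0.645, 0.021, 0.149], [0.655, 0.018, 0.146]]
184 [[0.631, 0.023, 0.14], [0.632, 0.008, 0.147], [0.646, 0.009, 0.14]]
188 [[0.626, 0.019, 0.13], [0.635, 0.011, 0.13], [0.64, 0.003, 0.131]]
192 [[0.63, 0.022, 0.112], [0.638, 0.013, 0.113], [0.648, 0.01, 0.109]]
196 [[0.634, 0.025, 0.093], [0.64, 0.014, 0.096], [0.648, 0.01, 0.094]]
200 [[0.632, 0.024, 0.08], [0.64, 0.014, 0.081], [0.653, 0.014, 0.075]]
204 [[0.631, 0.022, 0.066], [0.64, 0.014, 0.066], [0.654, 0.014, 0.059]]
208 [[0.634, 0.025, 0.047], [0.638, 0.012, 0.052], [0.656, 0.016, 0.041]]
[[ 0.    -0.968 -0.25   0.067]
 [ 1.    -0.     0.001 -0.001]
 [-0.001 -0.25   0.968 -0.135]
 [ 0.     0.     0.     1.   ]] 321.41598863627246 198.1848562147492
```

Call:
apply_moves([
  {"dp":[0,0,0.04],"yaw":0},
  {"dp":[0.02,0.03,0.06],"yaw":5},
  {"dp":[0.04,0.07,0.08],"yaw":10},
  {"dp":[0.06,0.11,0.1],"yaw":15},
  {"dp":[0.08,0.15,0.12],"yaw":20},
  {"dp":[0.1,0.19,0.12],"yaw":25},
  {"dp":[0.12,0.23,0.12],"yaw":30},
  {"dp":[0.14,0.265,0.12],"yaw":35},
  {"dp":[0.16,0.3,0.12],"yaw":40},
  {"dp":[0.18,0.34,0.12],"yaw":45},
  {"dp":[0.2,0.375,0.12],"yaw":50},
  {"dp":[0.22,0.41,0.12],"yaw":55},
  {"dp":[0.24,0.445,0.12],"yaw":60},
  {"dp":[0.26,0.48,0.12],"yaw":65},
  {"dp":[0.28,0.52,0.12],"yaw":70},
  {"dp":[0.3,0.555,0.12],"yaw":75},
  {"dp":[0.315,0.59,0.12],"yaw":80},
  {"dp":[0.33,0.625,0.12],"yaw":85},
  {"dp":[0.345,0.665,0.12],"yaw":90},
  {"dp":[0.354,0.695,0.12],"yaw":90},
], grip=-1, squeeze=40)

```text
time_s: 1.97
tcp_pos: [0.5336, 0.0407, 0.3687]
eef_rot: [-180.0, -0.0, -74.1]
contact_force: [2.0, -0.6, 0.2]
gripper_width: 0.0876
gripper_force: 0.0
```

Call:
apply_moves([
  {"dp":[0,0,0],"yaw":0},
  {"dp":[0,0,0],"yaw":0},
  {"dp":[0,0,0],"yaw":0},
])

```text
time_s: 2.22
tcp_pos: [0.533, 0.0388, 0.3684]
eef_rot: [180.0, -0.0, -74.4]
contact_force: [-0.3, -0.4, -0.6]
gripper_width: 0.0876
gripper_force: 0.0
```

Run:
```python
from h import *
c=cap('wrist'); save(c,'w1.png')
P=cloud(c); Z=P[...,2]
m=(Z>.215)&(Z<.25)&(np.hypot(P[...,0]-.535,P[...,1]-.046)<.05)
print(get_state()['tcp_pos'],get_state()['eef_rot'],m.sum(),np.percentile(Z[m],[5,25,50,75,95]))
dark=m&(c['image'].max(-1)<90)
wing=m&(Z>np.percentile(Z[m],95)-.006)
q=P[wing][:,:2]; print('wing n',len(q),q.mean(0),cv2.minAreaRect(q.astype(np.float32)))
col=(Z>.145)&(Z<.165)&(np.hypot(P[...,0]-.645,P[...,1]-.022)<.04)
print('col',cv2.minEnclosingCircle(P[col][:,:2].astype(np.float32)),P[col].mean(0),np.median(Z[col]))
```

```text
[0.53288248 0.03818482 0.36860114] [ 1.79992551e+02 -6.61422958e-03 -7.44386690e+01] 1709 [0.21735657 0.21829561 0.21902305 0.23735723 0.23908684]
wing n 549 [0.54145983 0.05267342] ((0.5413414239883423, 0.05339717119932175), (0.01201927661895752, 0.042747389525175095), 18.597806930541992)
col ((0.6469550728797913, 0.024003196507692337), 0.017893483862280846) [0.64561911 0.02430663 0.1514396 ] 0.15464248718010526
```

View pics/w1.png

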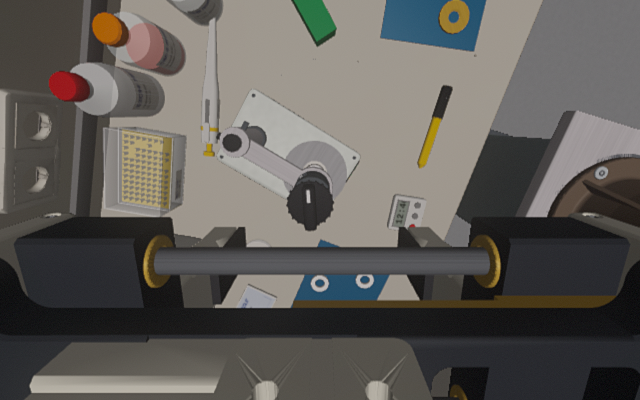

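The wrist picture shows the knob at (310,200) with its wing, the column at (235,142), brass at (455,15) and two spacers at (320,283) and (365,280). Next I grip the wing.

Call:
apply_moves([
  {"dp":[0.004,0.007,-0.03],"yaw":2},
  {"dp":[0.0085,0.0145,-0.06],"yaw":3},
  {"dp":[0.0085,0.0145,-0.085],"yaw":3},
  {"dp":[0.0085,0.0145,-0.105],"yaw":3},
  {"dp":[0.0085,0.0145,-0.118],"yaw":3},
  {"dp":[0.0085,0.0145,-0.124],"yaw":3},
  {"dp":[0.0085,0.0145,-0.124],"yaw":3},
  {"dp":[0.0085,0.0145,-0.124],"yaw":3},
])

```text
time_s: 2.93
tcp_pos: [0.5419, 0.0523, 0.2455]
eef_rot: [-179.9, -0.0, -71.5]
contact_force: [0.1, -0.7, -0.1]
gripper_width: 0.0878
gripper_force: 0.0
```

Call:
apply_moves([
  {"dp":[0,0,0],"yaw":0},
  {"dp":[0,0,0],"yaw":0},
  {"dp":[0,0,0],"yaw":0},
  {"dp":[0,0,0],"yaw":0},
  {"dp":[0,0,0],"yaw":0},
  {"dp":[0,0,0],"yaw":0},
  {"dp":[0,0,0],"yaw":0},
  {"dp":[0,0,0],"yaw":0},
], grip=1, squeeze=40)

```text
time_s: 3.6
tcp_pos: [0.5416, 0.0532, 0.2446]
eef_rot: [-180.0, -0.0, -71.4]
contact_force: [-0.5, -0.3, -0.3]
gripper_width: 0.04
gripper_force: 0.0
```

Call:
apply_moves([
  {"dp":[0,0,0],"yaw":0},
  {"dp":[0,0,0],"yaw":0},
  {"dp":[0,0,0],"yaw":0},
  {"dp":[0,0,0],"yaw":0},
  {"dp":[0,0,0],"yaw":0},
  {"dp":[0,0,0],"yaw":0},
  {"dp":[0,0,0],"yaw":0},
])

```text
time_s: 4.18
tcp_pos: [0.5415, 0.0531, 0.2446]
eef_rot: [180.0, 0.0, -71.4]
contact_force: [-0.1, -0.6, 1.1]
gripper_width: 0.0116
gripper_force: 40.0
```

Call:
apply_moves([
  {"dp":[0,0,-0.002],"yaw":0},
  {"dp":[0,0,-0.004],"yaw":0},
  {"dp":[0,0,-0.0055],"yaw":0},
  {"dp":[0,0,-0.0055],"yaw":0},
  {"dp":[0,0,-0.0055],"yaw":0},
])

```text
time_s: 4.6
tcp_pos: [0.5416, 0.0531, 0.2395]
eef_rot: [-180.0, -0.0, -71.4]
contact_force: [-4.2, 0.2, 4.4]
gripper_width: 0.0114
gripper_force: 40.0
```

Call:
apply_moves([
  {"dp":[0,0,0],"yaw":4},
  {"dp":[0,0,0],"yaw":8},
  {"dp":[0,0,0],"yaw":12},
  {"dp":[0,0,0],"yaw":12},
])

```text
time_s: 4.93
tcp_pos: [0.5418, 0.0532, 0.2396]
eef_rot: [-180.0, -0.0, -59.2]
contact_force: [-2.5, 0.7, 5.6]
gripper_width: 0.012
gripper_force: 40.0
```

Call:
apply_moves([
  {"dp":[0,0,0],"yaw":5},
  {"dp":[0,0,0],"yaw":10},
  {"dp":[0,0,0],"yaw":15},
  {"dp":[0,0,0],"yaw":20},
  {"dp":[0,0,0],"yaw":25},
  {"dp":[0,0,0],"yaw":30},
  {"dp":[0,0,0],"yaw":34},
  {"dp":[0,0,0],"yaw":38},
  {"dp":[0,0,0],"yaw":40},
  {"dp":[0,0,0],"yaw":42},
  {"dp":[0,0,0],"yaw":43},
  {"dp":[0,0,0],"yaw":43},
])

```text
time_s: 5.93
tcp_pos: [0.5423, 0.0537, 0.2398]
eef_rot: [-179.9, -0.1, -16.3]
contact_force: [-1.4, 3.6, 5.3]
gripper_width: 0.0117
gripper_force: 40.0
```

Run:
```python
from h import *
s=get_state();print(s['moment'],s['contact_force'],s['joint_torque'][5],s['eef_rot'],s['tcp_pos'])
```

```text
[0.91403154 0.75450754 0.02079458] [-1.43550422  3.63598629  5.3126388 ] 0.35159921273589134 [-1.79913804e+02 -9.09579437e-02 -1.63358381e+01] [0.54232198 0.05367282 0.23981736]
```

Call:
apply_moves([
  {"dp":[0,0,0],"yaw":1},
  {"dp":[0,0,0],"yaw":2},
  {"dp":[0,0,0],"yaw":3},
  {"dp":[0,0,0],"yaw":3},
])

```text
time_s: 6.27
tcp_pos: [0.5423, 0.0537, 0.2398]
eef_rot: [-179.9, -0.1, -13.4]
contact_force: [-1.1, 3.4, 5.5]
gripper_width: 0.0118
gripper_force: 40.9
```

Run:
```python
from h import *
s=get_state();print(s['moment'],s['contact_force'],s['joint_torque'][5],s['eef_rot'],s['tcp_pos'])
```

```text
[ 0.90238348  0.62413888 -0.72901841] [-1.10620984  3.36595007  5.5407915 ] 1.0783547535538673 [-1.79895728e+02 -9.44617303e-02 -1.34170150e+01] [0.54232516 0.05371076 0.23982672]
```

Call:
apply_moves([
  {"dp":[0,0,0.003],"yaw":-1},
  {"dp":[0,0,0.006],"yaw":-1},
  {"dp":[0,0,0.009],"yaw":-1},
  {"dp":[0,0,0.012],"yaw":-1},
  {"dp":[0,0,0.014],"yaw":-1},
  {"dp":[0,0,0.016],"yaw":-1},
  {"dp":[0,0,0.0165],"yaw":-1},
  {"dp":[0,0,0.0165],"yaw":-1},
])

```text
time_s: 6.93
tcp_pos: [0.5421, 0.0535, 0.2559]
eef_rot: [-179.9, -0.1, -14.4]
contact_force: [1.7, 4.5, 4.2]
gripper_width: 0.0118
gripper_force: 40.3
```

Run:
```python
from h import *
s=get_state();print(s['moment'],s['contact_force'],s['joint_torque'][5],s['eef_rot'],s['tcp_pos'])
```

```text
[ 1.83423271 -0.30669112 -0.58965165] [1.72671875 4.53154123 4.22766136] 0.5686092004179955 [-1.79940283e+02 -5.63081951e-02 -1.44207970e+01] [0.54212843 0.05352056 0.25589088]
```

Call:
apply_moves([
  {"dp":[0,0,0.001],"yaw":0},
  {"dp":[0.0014,0.0046,0.001],"yaw":-2.5},
  {"dp":[0.0029,0.0092,0.001],"yaw":-5},
  {"dp":[0.0047,0.0136,0.001],"yaw":-7.5},
  {"dp":[0.0066,0.018,0.001],"yaw":-10},
  {"dp":[0.0066,0.018,0.001],"yaw":-10},
])

```text
time_s: 7.43
tcp_pos: [0.5482, 0.0705, 0.256]
eef_rot: [179.9, 0.0, -24.5]
contact_force: [2.6, -2.8, 0.9]
gripper_width: 0.012
gripper_force: 40.0
```

Run:
```python
from h import *
s=get_state();print(s['moment'],s['contact_force'],s['joint_torque'][5],s['eef_rot'],s['tcp_pos'])
```

```text
[-0.7712753  -0.69104019 -0.21399362] [ 2.56468835 -2.77742449  0.86895911] -0.6771328300237656 [ 1.79863682e+02  2.20937133e-02 -2.45118679e+01] [0.54816776 0.07047436 0.25597536]
```

Call:
apply_moves([
  {"dp":[0.0044,0.0085,0],"yaw":-5},
  {"dp":[0.0095,0.0166,0],"yaw":-10},
  {"dp":[0.0154,0.0242,0],"yaw":-15},
  {"dp":[0.0219,0.0313,0],"yaw":-20},
  {"dp":[0.0289,0.0378,0],"yaw":-25},
  {"dp":[0.0366,0.0436,0],"yaw":-30},
  {"dp":[0.0447,0.0488,0],"yaw":-35},
  {"dp":[0.0532,0.0532,0],"yaw":-40},
  {"dp":[0.062,0.0569,0],"yaw":-45},
  {"dp":[0.0712,0.0598,0],"yaw":-50},
  {"dp":[0.0806,0.0619,0],"yaw":-55},
  {"dp":[0.0901,0.0631,0],"yaw":-60},
  {"dp":[0.0996,0.0635,0],"yaw":-65},
  {"dp":[0.1092,0.0631,0],"yaw":-70},
  {"dp":[0.1187,0.0619,0],"yaw":-75},
  {"dp":[0.1281,0.0598,0],"yaw":-80},
  {"dp":[0.1373,0.0569,0],"yaw":-85},
  {"dp":[0.1461,0.0532,0],"yaw":-90},
  {"dp":[0.1461,0.0532,0],"yaw":-90},
])

```text
time_s: 9.02
tcp_pos: [0.6941, 0.1228, 0.2556]
eef_rot: [179.9, -0.2, -114.6]
contact_force: [-3.9, -0.5, 3.7]
gripper_width: 0.0116
gripper_force: 40.2
```

Run:
```python
from h import *
s=get_state();print(s['moment'],s['contact_force'],s['joint_torque'][5],s['eef_rot'],s['tcp_pos'])
```

```text
[-0.14276969  1.46870576 -0.47607739] [-3.86148458 -0.50544762  3.73616657] -0.8985387347638607 [ 1.79883427e+02 -1.62882918e-01 -1.14625727e+02] [0.6941094  0.12280507 0.255629  ]
```

Call:
apply_moves([
  {"dp":[0,0,0],"yaw":0},
  {"dp":[0,0,0],"yaw":0},
  {"dp":[0,0,0],"yaw":0},
  {"dp":[0,0,0],"yaw":0},
  {"dp":[0,0,0.005],"yaw":0},
  {"dp":[0,0,0.02],"yaw":0},
  {"dp":[0,0,0.05],"yaw":0},
], grip=-0.5)

```text
time_s: 9.6
tcp_pos: [0.6927, 0.1243, 0.3035]
eef_rot: [179.7, -0.2, -114.4]
contact_force: [0.8, -0.2, -0.9]
gripper_width: 0.0531
gripper_force: 0.0
```

Call:
apply_moves([
  {"dp":[-0.02,-0.02,0.02],"yaw":-5},
  {"dp":[-0.04,-0.05,0.02],"yaw":-11},
  {"dp":[-0.06,-0.08,0.02],"yaw":-17},
  {"dp":[-0.08,-0.11,0.02],"yaw":-23},
  {"dp":[-0.1,-0.14,0.02],"yaw":-29},
  {"dp":[-0.12,-0.17,0.02],"yaw":-35},
  {"dp":[-0.14,-0.2,0.02],"yaw":-41},
  {"dp":[-0.16,-0.23,0.02],"yaw":-47},
  {"dp":[-0.18,-0.26,0.02],"yaw":-53},
  {"dp":[-0.2,-0.29,0.02],"yaw":-59},
  {"dp":[-0.22,-0.32,0.02],"yaw":-65},
  {"dp":[-0.235,-0.35,0.01],"yaw":-71},
  {"dp":[-0.245,-0.375,0],"yaw":-77},
  {"dp":[-0.254,-0.393,0],"yaw":-80},
  {"dp":[-0.254,-0.393,0],"yaw":-80},
  {"dp":[-0.254,-0.393,0],"yaw":-80},
  {"dp":[-0.254,-0.393,0],"yaw":-80},
])

```text
time_s: 11.02
tcp_pos: [0.4405, -0.2686, 0.3071]
eef_rot: [180.0, 0.1, 165.6]
contact_force: [-0.4, -0.4, 0.1]
gripper_width: 0.066
gripper_force: 0.0
```

```bash
cat >> h.py <<'E'
def blobs(c,kind,z):
    """centres of rings on the mat: centroid of ring's filled outline cast on plane z"""
    hsv=cv2.cvtColor(c['image'],cv2.COLOR_RGB2HSV)
    mat=cv2.inRange(hsv,(95,100,30),(118,255,200))
    out=[]
    cs,h=cv2.findContours(mat,cv2.RETR_CCOMP,cv2.CHAIN_APPROX_NONE)
    for k,q in enumerate(cs):
        a=cv2.contourArea(q)
        if h[0][k][3]>=0 and a>150:
            m=cv2.moments(q);u,v=m['m10']/m['m00'],m['m01']/m['m00']
            f=np.zeros(mat.shape,np.uint8);cv2.drawContours(f,[q],-1,1,-1)
            f=cv2.erode(f,np.ones((3,3)))
            px=c['image'][(f>0)&(mat==0)]
            pp=np.array([ray(c,x,y,z) for x,y in q[:,0]])[:,:2].astype(np.float32)
            (ex,ey),rad=cv2.minEnclosingCircle(pp)
            out.append((round(u,1),round(v,1),a,ray(c,u,v,z)[:2].round(4).tolist(),[round(ex,4),round(ey,4),round(rad,4)],np.median(px,axis=0)))
    for o in out: print(*o)
E
python3 - <<'E'
from h import *
print({k:v for k,v in get_state().items() if k in('time_s','tcp_pos','eef_rot','gripper_width')})
c=cap('wrist'); save(c,'w2.png'); blobs(c,'d',.008)
P=cloud(c)
c=cap('side'); save(c,'s2.png'); c2=cap('scene'); save(c2,'c2.png')
print(ray(c2,460,285,.05))
E
```

```text
{'time_s': 11.0167, 'tcp_pos': array([ 0.44049683, -0.26855473,  0.30706121]), 'eef_rot': array([1.79993213e+02, 5.00533849e-02, 1.65628929e+02]), 'gripper_width': 0.06596884718512361}
331.1 186.2 779.0 [0.4704, -0.2612] [0.4708, -0.261, 0.0252] [141. 137. 139.]
289.6 157.4 845.5 [0.4128, -0.3103] [0.4131, -0.3104, 0.025] [159.  96.  66.]
340.4 134.8 892.0 [0.3997, -0.2299] [0.3999, -0.2303, 0.0249] [158. 127.  56.]
[ 0.60578319 -0.40343558  0.05      ]
```

View pics/w2.png

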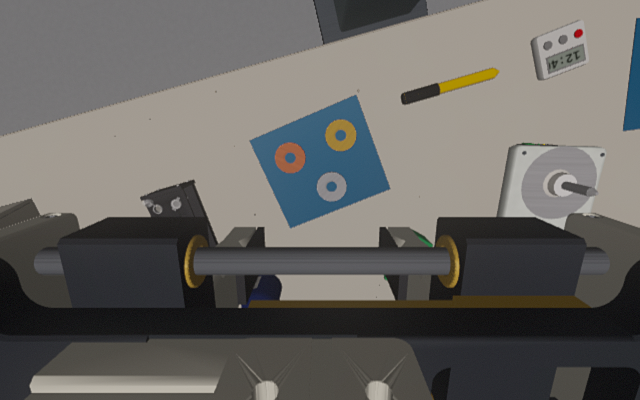

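Wrist view shows copper (290,157), brass (340,135), steel (331,186), the bare spindle at (575,188), and a black clutter box at (180,205).

Run:
```python
from h import *
c=cap('wrist');P=cloud(c)
b=P[180:216,140:205].reshape(-1,3);b=b[b[:,2]>.02];print('box',b.min(0),b.max(0))
sp=P[140:215,520:610].reshape(-1,3)
s2=sp[(sp[:,2]>.055)&(sp[:,2]<.1)];print('spindle',len(s2),s2.mean(0),s2.min(0),s2.max(0))
s3=sp[(sp[:,2]>.042)&(sp[:,2]<.05)];print('seat',cv2.minEnclosingCircle(s3[:,:2].astype(np.float32)))
```

```text
box [ 0.40761365 -0.5248249   0.02002229] [ 0.45554668 -0.4620045   0.05661544]
spindle 270 [0.5396742  0.05034051 0.07599301] [0.53520858 0.04656106 0.05509332] [0.5473227  0.05669924 0.0940338 ]
seat ((0.5417847037315369, 0.05329354479908943), 0.01668313518166542)
```

Call:
apply_moves([
  {"dp":[-0.01,-0.015,-0.03],"yaw":0},
  {"dp":[-0.02,-0.03,-0.065],"yaw":0},
  {"dp":[-0.0276,-0.0418,-0.1],"yaw":0},
  {"dp":[-0.0276,-0.0418,-0.135],"yaw":0},
  {"dp":[-0.0276,-0.0418,-0.17],"yaw":0},
  {"dp":[-0.0276,-0.0418,-0.205],"yaw":0},
  {"dp":[-0.0276,-0.0418,-0.235],"yaw":0},
  {"dp":[-0.0276,-0.0418,-0.255],"yaw":0},
  {"dp":[-0.0276,-0.0418,-0.268],"yaw":0},
  {"dp":[-0.0276,-0.0418,-0.274],"yaw":0},
  {"dp":[-0.0276,-0.0418,-0.274],"yaw":0},
  {"dp":[-0.0276,-0.0418,-0.274],"yaw":0},
])

```text
time_s: 12.22
tcp_pos: [0.4133, -0.3104, 0.0329]
eef_rot: [-180.0, 0.0, 165.6]
contact_force: [0.1, -0.9, 0.7]
gripper_width: 0.0656
gripper_force: 0.0
```

Call:
apply_moves([
  {"dp":[0,0,0],"yaw":0},
])

```text
time_s: 12.3
tcp_pos: [0.4137, -0.3106, 0.0336]
eef_rot: [-180.0, 0.1, 165.6]
contact_force: [-0.5, -0.5, -0.4]
gripper_width: 0.0657
gripper_force: 0.0
```

Call:
apply_moves([
  {"dp":[-0.0006,0,-0.004],"yaw":0},
  {"dp":[-0.0006,0,-0.0075],"yaw":0},
  {"dp":[-0.0006,0,-0.0075],"yaw":0},
])

```text
time_s: 12.55
tcp_pos: [0.412, -0.3104, 0.025]
eef_rot: [180.0, 0.0, 165.6]
contact_force: [0.1, 0.2, 0.1]
gripper_width: 0.0654
gripper_force: 0.0
```

Call:
apply_moves([
  {"dp":[0,0,0],"yaw":0},
  {"dp":[0,0,0],"yaw":0},
  {"dp":[0,0,0],"yaw":0},
  {"dp":[0,0,0],"yaw":0},
  {"dp":[0,0,0],"yaw":0},
  {"dp":[0,0,0],"yaw":0},
], grip=1, squeeze=25)

```text
time_s: 13.05
tcp_pos: [0.4122, -0.3105, 0.0252]
eef_rot: [-180.0, 0.0, 165.6]
contact_force: [-0.1, 0.3, 0.5]
gripper_width: 0.0423
gripper_force: 25.0
```

Run:
```python
from h import *
s=get_state();print(s['gripper_width'],s['gripper_force'],s['tcp_pos'])
c=cap('wrist'); save(c,'w3.png')
```

```text
0.04228053575795609 25.000095977447927 [ 0.41220873 -0.31054865  0.02515955]
```

View pics/w3.png

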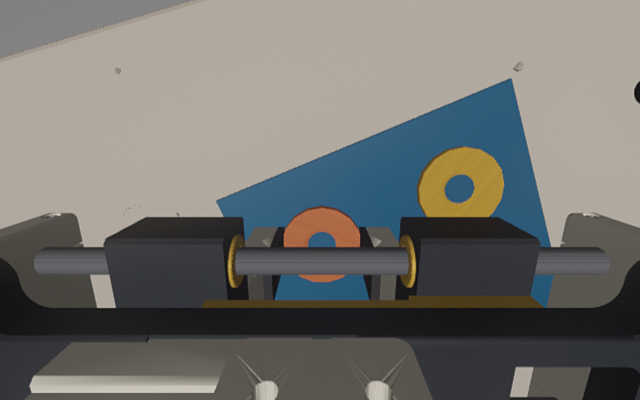

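Run:
```python
from h import *
c=cap('wrist'); s=get_state(); p=s['tcp_pos']
print(proj(c,[p[0],p[1],.008]))
hsv=cv2.cvtColor(c['image'],cv2.COLOR_RGB2HSV)
m=cv2.inRange(hsv,(3,90,60),(17,255,255)); m[:, :270]=0;m[:,375:]=0;m[:200]=0;m[286:]=0
ys,xs=np.nonzero(m); 
X=np.array([ray(c,u,v,.008)[:2] for u,v in zip(xs,ys)]); d=X-p[:2]; y=np.radians(s['eef_rot'][2])
tx=d@[np.cos(y),np.sin(y)]; ty=d@[np.sin(y),-np.cos(y)]
print('tool x',tx.min(),tx.max(),'ty',ty.min(),ty.max(), ray(c,322,242,.008))
```

```text
(np.float64(322.04442665706017), np.float64(245.18695262999557))
tool x -0.022348165812499342 0.022825220903432246 ty -0.022444651557671755 0.021714257775052294 [ 0.41034899 -0.31008375  0.008     ]
```

The copper disc is centred between the pads (centre at pixel 322,243). Lift and carry it.

Call:
apply_moves([
  {"dp":[0,0,0.01],"yaw":0},
  {"dp":[0,0,0.03],"yaw":0},
  {"dp":[0,0,0.06],"yaw":0},
  {"dp":[0.005,0.01,0.09],"yaw":0},
  {"dp":[0.015,0.035,0.115],"yaw":0},
  {"dp":[0.025,0.065,0.13],"yaw":0},
  {"dp":[0.035,0.095,0.135],"yaw":0},
  {"dp":[0.045,0.125,0.135],"yaw":0},
  {"dp":[0.055,0.155,0.135],"yaw":0},
  {"dp":[0.066,0.185,0.135],"yaw":0},
  {"dp":[0.077,0.215,0.135],"yaw":0},
  {"dp":[0.088,0.245,0.135],"yaw":0},
  {"dp":[0.098,0.275,0.135],"yaw":0},
  {"dp":[0.109,0.305,0.135],"yaw":0},
  {"dp":[0.118,0.33,0.135],"yaw":0},
  {"dp":[0.125,0.35,0.135],"yaw":0},
  {"dp":[0.13,0.364,0.135],"yaw":0},
  {"dp":[0.13,0.364,0.135],"yaw":0},
  {"dp":[0.13,0.364,0.135],"yaw":0},
  {"dp":[0.13,0.364,0.135],"yaw":0},
])

```text
time_s: 14.82
tcp_pos: [0.5416, 0.0529, 0.1601]
eef_rot: [-180.0, -0.0, 165.6]
contact_force: [1.1, 0.2, -0.7]
gripper_width: 0.0422
gripper_force: 25.0
```

```bash
cat >> h.py <<'E'
def look(name='x'):
    s=get_state(); p=s['tcp_pos']
    print(s['time_s'],p.round(4),s['eef_rot'].round(1),'w',round(s['gripper_width'],4),round(s['gripper_force'],1),'F',s['contact_force'].round(1))
    c=cap('wrist'); save(c,name+'.png'); return s,p,c
def heldoff(c,s,lo,hi,z):
    "held object's mask extent in the tool frame on plane z"
    p=s['tcp_pos'];hsv=cv2.cvtColor(c['image'],cv2.COLOR_RGB2HSV)
    m=cv2.inRange(hsv,lo,hi); m[:, :270]=0;m[:,375:]=0;m[:195]=0;m[290:]=0
    ys,xs=np.nonzero(m)
    if len(ys)<50: print('none held?',len(ys)); return
    X=np.array([ray(c,u,v,z)[:2] for u,v in zip(xs,ys)]); d=X-p[:2]; y=np.radians(s['eef_rot'][2])
    tx=d@[np.cos(y),np.sin(y)]; ty=d@[np.sin(y),-np.cos(y)]
    print('tool x',tx.min().round(4),tx.max().round(4),'ty',ty.min().round(4),ty.max().round(4),len(ys))
E
python3 - <<'E'
from h import *
s,p,c=look('w4'); heldoff(c,s,(3,90,40),(17,255,255),p[2]-.0172)
print(proj(c,[.542,.0533,.094]))
E
```

```text
14.8167 [0.5416 0.0529 0.1601] [-180.    -0.   165.6] w 0.0422 25.0 F [ 1.1  0.2 -0.7]
tool x -0.0224 0.0228 ty -0.0219 0.0213 2452
(np.float64(322.56780929877834), np.float64(218.03263210321415))
```

Call:
apply_moves([
  {"dp":[0.0003,0.0004,-0.02],"yaw":0},
  {"dp":[0.0003,0.0004,-0.035],"yaw":0},
  {"dp":[0.0003,0.0004,-0.042],"yaw":0},
  {"dp":[0.0003,0.0004,-0.046],"yaw":0},
  {"dp":[0.0003,0.0004,-0.05],"yaw":0},
  {"dp":[0.0003,0.0004,-0.053],"yaw":0},
  {"dp":[0.0003,0.0004,-0.053],"yaw":0},
])

```text
time_s: 15.45
tcp_pos: [0.5421, 0.0538, 0.1075]
eef_rot: [-180.0, -0.0, 165.6]
contact_force: [-3.7, 1.7, -0.9]
gripper_width: 0.0427
gripper_force: 25.0
```

Run:
```python
from h import *
s,p,c=look('w5'); print(s['moment'])
cv2.imwrite('pics/w5c.png',cv2.resize(cv2.cvtColor(c['image'][180:320,220:420],cv2.COLOR_RGB2BGR),None,fx=3,fy=3))
```

```text
15.45 [0.5421 0.0538 0.1075] [-180.    -0.   165.6] w 0.0427 25.0 F [-3.7  1.7 -0.9]
[ 0.71178526  1.25889992 -0.00135292]
```

View pics/w5c.png

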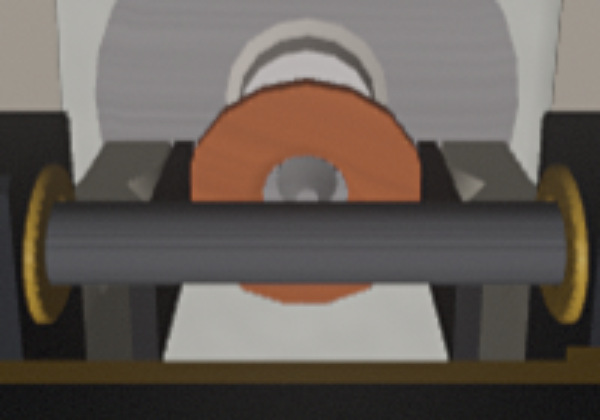

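The crop shows the spindle tip inside the disc's hole at crop (308,185). Lower it with a 1 mm correction.

Call:
apply_moves([
  {"dp":[-0.001,0,0],"yaw":0},
  {"dp":[-0.001,0,-0.007],"yaw":0},
  {"dp":[-0.001,0,-0.014],"yaw":0},
  {"dp":[-0.001,0,-0.021],"yaw":0},
  {"dp":[-0.001,0,-0.028],"yaw":0},
  {"dp":[-0.001,0,-0.033],"yaw":0},
  {"dp":[-0.001,0,-0.0365],"yaw":0},
  {"dp":[-0.001,0,-0.0365],"yaw":0},
])

```text
time_s: 16.17
tcp_pos: [0.5413, 0.0538, 0.0696]
eef_rot: [-180.0, -0.0, 165.6]
contact_force: [-1.1, 2.0, -1.4]
gripper_width: 0.0425
gripper_force: 25.0
```

Run:
```python
from h import *
s=get_state(); print(s['tcp_pos'],s['contact_force'],s['moment'],s['gripper_width'])
```

```text
[0.54134644 0.05382235 0.06960046] [-1.13083756  1.96502291 -1.39143399] [ 0.21826319  0.35583987 -0.01534198] 0.042546958278142005
```

Call:
apply_moves([
  {"dp":[0,0,0],"yaw":0},
  {"dp":[0,0,0],"yaw":0},
  {"dp":[0,0,0],"yaw":0},
  {"dp":[0,0,0],"yaw":0},
  {"dp":[0,0,0],"yaw":0},
  {"dp":[0,0,0.005],"yaw":0},
  {"dp":[0,0,0.03],"yaw":0},
  {"dp":[0,0,0.06],"yaw":0},
  {"dp":[0,0,0.09],"yaw":0},
  {"dp":[-0.01,0.02,0.12],"yaw":0},
  {"dp":[-0.025,0.05,0.15],"yaw":0},
  {"dp":[-0.04,0.08,0.18],"yaw":0},
  {"dp":[-0.055,0.11,0.21],"yaw":0},
  {"dp":[-0.07,0.14,0.23],"yaw":0},
  {"dp":[-0.085,0.17,0.23],"yaw":0},
  {"dp":[-0.1,0.2,0.23],"yaw":0},
  {"dp":[-0.101,0.206,0.23],"yaw":0},
  {"dp":[-0.101,0.206,0.23],"yaw":0},
  {"dp":[-0.101,0.206,0.23],"yaw":0},
], grip=-0.5)

```text
time_s: 17.75
tcp_pos: [0.4402, 0.26, 0.3008]
eef_rot: [-180.0, 0.0, 165.7]
contact_force: [0.4, -0.1, 0.1]
gripper_width: 0.0662
gripper_force: 0.0
```

```bash
cat >> h.py <<'E'
def seatcheck(c):
    "rings on spindle: cloud near axis and above the seat"
    P=cloud(c); d=np.hypot(P[...,0]-.5415,P[...,1]-.0535); m=(d<.026)&(d>.009)&(P[...,2]>.035)
    print('stack top z',np.percentile(P[m][:,2],[10,50,90]).round(4) if m.sum()>5 else None,m.sum(),np.median(c['image'][m],axis=0) if m.sum() else None)
E
python3 - <<'E'
from h import *
s,p,c=look('w6'); blobs(c,'s',.010)
seatcheck(c); c2=cap('scene'); seatcheck(c2); save(c2,'c6.png')
E
```

```text
17.75 [0.4402 0.26   0.3008] [-180.     0.   165.7] w 0.0662 0.0 F [ 0.4 -0.1  0.1]
326.1 192.0 466.0 [0.4748, 0.2581] [0.475, 0.2582, 0.0195] [186. 182. 180.]
292.6 144.9 515.5 [0.3955, 0.2285] [0.3956, 0.2286, 0.019] [186.  182.  180.5]
350.2 132.5 535.0 [0.3989, 0.3124] [0.3992, 0.3123, 0.0191] [186. 182. 181.]
stack top z None 0 None
stack top z [0.0364 0.0511 0.0539] 128 [186.5 116.   88.5]
```

Call:
apply_moves([
  {"dp":[0.015,-0.001,-0.03],"yaw":0},
  {"dp":[0.0347,-0.0018,-0.065],"yaw":0},
  {"dp":[0.0347,-0.0018,-0.1],"yaw":0},
  {"dp":[0.0347,-0.0018,-0.135],"yaw":0},
  {"dp":[0.0347,-0.0018,-0.17],"yaw":0},
  {"dp":[0.0347,-0.0018,-0.205],"yaw":0},
  {"dp":[0.0347,-0.0018,-0.235],"yaw":0},
  {"dp":[0.0347,-0.0018,-0.255],"yaw":0},
  {"dp":[0.0347,-0.0018,-0.267],"yaw":0},
  {"dp":[0.0347,-0.0018,-0.273],"yaw":0},
  {"dp":[0.0347,-0.0018,-0.275],"yaw":0},
  {"dp":[0.0347,-0.0018,-0.275],"yaw":0},
  {"dp":[0.0347,-0.0018,-0.275],"yaw":0},
])

```text
time_s: 18.93
tcp_pos: [0.4758, 0.2582, 0.0264]
eef_rot: [179.9, 0.0, 165.5]
contact_force: [-0.8, 0.5, -0.3]
gripper_width: 0.0655
gripper_force: 0.0
```

Call:
apply_moves([
  {"dp":[0,0,0],"yaw":0},
  {"dp":[0,0,0],"yaw":0},
  {"dp":[0,0,0],"yaw":0},
  {"dp":[0,0,0],"yaw":0},
  {"dp":[0,0,0],"yaw":0},
  {"dp":[0,0,0],"yaw":0},
  {"dp":[0,0,0],"yaw":0},
  {"dp":[0,0,0],"yaw":0},
], grip=1, squeeze=25)

```text
time_s: 19.6
tcp_pos: [0.4752, 0.2582, 0.0257]
eef_rot: [180.0, 0.0, 165.6]
contact_force: [-1.5, -0.6, 3.6]
gripper_width: 0.031
gripper_force: 25.0
```

Run:
```python
from h import *
s,p,c=look('w7'); heldoff(c,s,(0,0,120),(179,40,255),.010)
```

```text
19.6 [0.4752 0.2582 0.0257] [180.    0.  165.6] w 0.031 25.0 F [-1.5 -0.6  3.6]
tool x -0.0267 0.017 ty -0.0283 0.026 1158
```

Call:
apply_moves([
  {"dp":[0,0,0.01],"yaw":0},
  {"dp":[0,0,0.03],"yaw":0},
  {"dp":[0,0,0.06],"yaw":0},
  {"dp":[0.003,-0.01,0.09],"yaw":0},
  {"dp":[0.01,-0.03,0.115],"yaw":0},
  {"dp":[0.018,-0.055,0.13],"yaw":0},
  {"dp":[0.027,-0.085,0.134],"yaw":0},
  {"dp":[0.037,-0.115,0.134],"yaw":0},
  {"dp":[0.046,-0.145,0.134],"yaw":0},
  {"dp":[0.055,-0.17,0.134],"yaw":0},
  {"dp":[0.062,-0.19,0.134],"yaw":0},
  {"dp":[0.0661,-0.2045,0.134],"yaw":0},
  {"dp":[0.0661,-0.2045,0.134],"yaw":0},
  {"dp":[0.0661,-0.2045,0.12],"yaw":0},
  {"dp":[0.0661,-0.2045,0.105],"yaw":0},
  {"dp":[0.0661,-0.2045,0.095],"yaw":0},
  {"dp":[0.0661,-0.2045,0.095],"yaw":0},
  {"dp":[0.0661,-0.2045,0.095],"yaw":0},
])

```text
time_s: 21.15
tcp_pos: [0.541, 0.0538, 0.1205]
eef_rot: [-179.9, -0.0, 165.6]
contact_force: [0.3, -0.4, -0.1]
gripper_width: 0.0309
gripper_force: 25.0
```

Run:
```python
from h import *
s,p,c=look('w8'); print(s['moment'])
cv2.imwrite('pics/w8c.png',cv2.resize(cv2.cvtColor(c['image'][180:320,220:420],cv2.COLOR_RGB2BGR),None,fx=3,fy=3))
```

```text
21.15 [0.541  0.0538 0.1205] [-179.9   -0.   165.6] w 0.0309 25.0 F [ 0.3 -0.4 -0.1]
[-0.02764153 -0.03035521  0.01560837]
```

View pics/w8c.png

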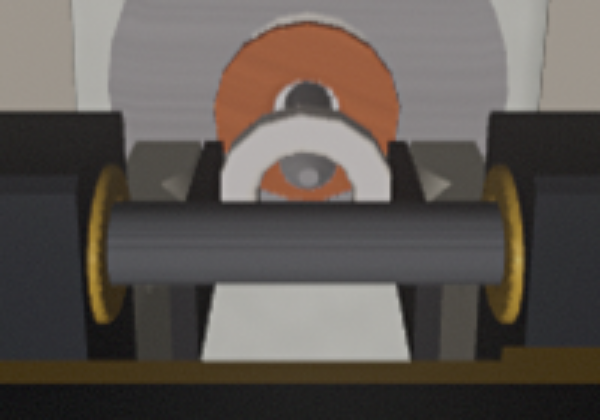

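Copper is seated. The held spacer's hole, at crop (308,180), lines up with the spindle tip. Lower and release.

Call:
apply_moves([
  {"dp":[0,0,-0.006],"yaw":0},
  {"dp":[0,0,-0.012],"yaw":0},
  {"dp":[0,0,-0.02],"yaw":0},
  {"dp":[0,0,-0.028],"yaw":0},
  {"dp":[0,0,-0.035],"yaw":0},
  {"dp":[0,0,-0.041],"yaw":0},
  {"dp":[0,0,-0.0435],"yaw":0},
  {"dp":[0,0,-0.0435],"yaw":0},
])

```text
time_s: 21.87
tcp_pos: [0.5409, 0.0534, 0.0763]
eef_rot: [-179.9, -0.1, 165.6]
contact_force: [0.1, 0.7, 0.3]
gripper_width: 0.0311
gripper_force: 25.0
```

Call:
apply_moves([
  {"dp":[0,0,0],"yaw":0},
  {"dp":[0,0,0],"yaw":0},
  {"dp":[0,0,0],"yaw":0},
  {"dp":[0,0,0],"yaw":0},
  {"dp":[0,0,0],"yaw":0},
  {"dp":[0,0,0.005],"yaw":0},
  {"dp":[0,0,0.03],"yaw":0},
  {"dp":[0,0,0.06],"yaw":0},
  {"dp":[0,0,0.09],"yaw":0},
  {"dp":[-0.01,-0.03,0.12],"yaw":0},
  {"dp":[-0.02,-0.065,0.15],"yaw":0},
  {"dp":[-0.03,-0.1,0.18],"yaw":0},
  {"dp":[-0.045,-0.14,0.2],"yaw":0},
  {"dp":[-0.06,-0.18,0.22],"yaw":0},
  {"dp":[-0.075,-0.22,0.22],"yaw":0},
  {"dp":[-0.09,-0.26,0.22],"yaw":0},
  {"dp":[-0.1,-0.295,0.22],"yaw":0},
  {"dp":[-0.1,-0.32,0.22],"yaw":0},
  {"dp":[-0.1,-0.324,0.22],"yaw":0},
  {"dp":[-0.1,-0.324,0.22],"yaw":0},
], grip=-0.5)

```text
time_s: 23.53
tcp_pos: [0.4402, -0.2727, 0.2973]
eef_rot: [-180.0, -0.0, 165.3]
contact_force: [0.9, -0.4, -0.6]
gripper_width: 0.0659
gripper_force: 0.0
```

Run:
```python
from h import *
s,p,c=look('w9'); blobs(c,'d',.008)
seatcheck(c); c2=cap('side'); seatcheck(c2); c2=cap('scene'); seatcheck(c2)
```

```text
23.5333 [ 0.4402 -0.2727  0.2973] [-180.    -0.   165.3] w 0.0659 0.0 F [ 0.9 -0.4 -0.6]
334.2 187.2 808.5 [0.4704, -0.2613] [0.4708, -0.2615, 0.0251] [141. 138. 139.]
343.4 134.6 929.5 [0.3996, -0.2302] [0.3999, -0.2303, 0.0249] [159. 128.  57.]
stack top z [0.0477 0.052  0.0594] 840 [160. 100.  87.]
stack top z None 0 None
stack top z [0.0376 0.0531 0.0606] 134 [194. 152. 146.]
```

Call:
apply_moves([
  {"dp":[-0.02,0.02,-0.03],"yaw":0},
  {"dp":[-0.0404,0.0424,-0.065],"yaw":0},
  {"dp":[-0.0404,0.0424,-0.1],"yaw":0},
  {"dp":[-0.0404,0.0424,-0.135],"yaw":0},
  {"dp":[-0.0404,0.0424,-0.17],"yaw":0},
  {"dp":[-0.0404,0.0424,-0.205],"yaw":0},
  {"dp":[-0.0404,0.0424,-0.235],"yaw":0},
  {"dp":[-0.0404,0.0424,-0.255],"yaw":0},
  {"dp":[-0.0404,0.0424,-0.265],"yaw":0},
  {"dp":[-0.0404,0.0424,-0.27],"yaw":0},
  {"dp":[-0.0404,0.0424,-0.2715],"yaw":0},
  {"dp":[-0.0404,0.0424,-0.2715],"yaw":0},
  {"dp":[-0.0404,0.0424,-0.2715],"yaw":0},
])

```text
time_s: 24.77
tcp_pos: [0.4017, -0.2277, 0.0264]
eef_rot: [180.0, 0.1, 165.6]
contact_force: [0.6, -0.7, -0.0]
gripper_width: 0.0657
gripper_force: 0.0
```

Call:
apply_moves([
  {"dp":[0,0,0],"yaw":0},
  {"dp":[0,0,0],"yaw":0},
  {"dp":[0,0,0],"yaw":0},
  {"dp":[0,0,0],"yaw":0},
  {"dp":[0,0,0],"yaw":0},
  {"dp":[0,0,0],"yaw":0},
], grip=1, squeeze=25)

```text
time_s: 25.27
tcp_pos: [0.401, -0.2281, 0.0259]
eef_rot: [180.0, 0.0, 165.6]
contact_force: [-1.2, 1.0, 4.8]
gripper_width: 0.0426
gripper_force: 25.0
```

Run:
```python
from h import *
s,p,c=look('w10'); heldoff(c,s,(18,90,40),(32,255,255),.008)
```

```text
25.2667 [ 0.401  -0.2281  0.0259] [180.    0.  165.6] w 0.0426 25.0 F [-1.2  1.   4.8]
tool x -0.0209 0.0237 ty -0.0219 0.0212 2422
```

Call:
apply_moves([
  {"dp":[0,0,0.01],"yaw":0},
  {"dp":[0,0,0.03],"yaw":0},
  {"dp":[0,0,0.06],"yaw":0},
  {"dp":[0.005,0.01,0.09],"yaw":0},
  {"dp":[0.015,0.03,0.115],"yaw":0},
  {"dp":[0.027,0.055,0.13],"yaw":0},
  {"dp":[0.04,0.08,0.134],"yaw":0},
  {"dp":[0.053,0.106,0.134],"yaw":0},
  {"dp":[0.066,0.132,0.134],"yaw":0},
  {"dp":[0.08,0.16,0.134],"yaw":0},
  {"dp":[0.095,0.19,0.134],"yaw":0},
  {"dp":[0.11,0.22,0.134],"yaw":0},
  {"dp":[0.122,0.245,0.134],"yaw":0},
  {"dp":[0.133,0.266,0.134],"yaw":0},
  {"dp":[0.1413,0.2814,0.134],"yaw":0},
  {"dp":[0.1413,0.2814,0.134],"yaw":0},
  {"dp":[0.1413,0.2814,0.115],"yaw":0},
  {"dp":[0.1413,0.2814,0.098],"yaw":0},
  {"dp":[0.1413,0.2814,0.095],"yaw":0},
  {"dp":[0.1413,0.2814,0.095],"yaw":0},
])

```text
time_s: 26.98
tcp_pos: [0.541, 0.0525, 0.1194]
eef_rot: [-179.9, -0.1, 165.5]
contact_force: [-1.2, -0.7, -0.0]
gripper_width: 0.0424
gripper_force: 25.0
```

Run:
```python
from h import *
s,p,c=look('w11'); heldoff(c,s,(18,90,40),(32,255,255),p[2]-.018); print(s['moment'])
cv2.imwrite('pics/w11c.png',cv2.resize(cv2.cvtColor(c['image'][180:320,220:420],cv2.COLOR_RGB2BGR),None,fx=3,fy=3))
```

```text
26.9833 [0.541  0.0525 0.1194] [-1.799e+02 -1.000e-01  1.655e+02] w 0.0424 25.0 F [-1.2 -0.7 -0. ]
tool x -0.0209 0.0237 ty -0.0219 0.0208 2402
[-0.03568184 -0.02527882 -0.01036034]
```

View pics/w11c.png

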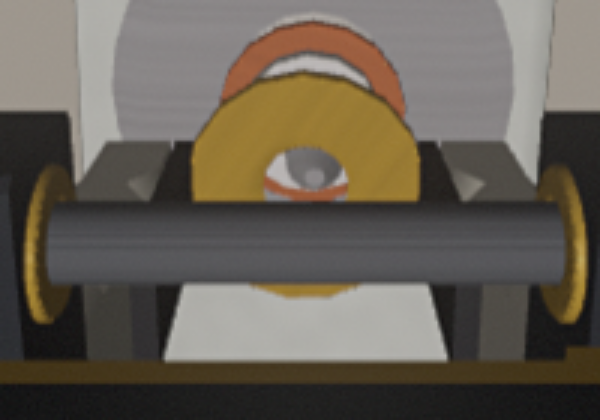

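Brass is held and the spindle tip, at crop (315,178), sits slightly right of the hole centre at (306,175). I correct by about 1 mm and lower.

Call:
apply_moves([
  {"dp":[0.0012,0.0012,0],"yaw":0},
  {"dp":[0.0012,0.0012,-0.003],"yaw":0},
  {"dp":[0.0012,0.0012,-0.007],"yaw":0},
  {"dp":[0.0012,0.0012,-0.011],"yaw":0},
  {"dp":[0.0012,0.0012,-0.015],"yaw":0},
  {"dp":[0.0012,0.0012,-0.015],"yaw":0},
])

```text
time_s: 27.53
tcp_pos: [0.5427, 0.0544, 0.1046]
eef_rot: [-180.0, -0.1, 165.6]
contact_force: [-0.3, -0.6, -0.9]
gripper_width: 0.0425
gripper_force: 25.0
```

Call:
apply_moves([
  {"dp":[0,0,-0.006],"yaw":0},
  {"dp":[0,0,-0.012],"yaw":0},
  {"dp":[0,0,-0.017],"yaw":0},
  {"dp":[0,0,-0.0195],"yaw":0},
  {"dp":[0,0,-0.0195],"yaw":0},
])

```text
time_s: 27.95
tcp_pos: [0.5428, 0.0544, 0.085]
eef_rot: [-179.9, -0.1, 165.6]
contact_force: [-1.7, -0.8, -2.3]
gripper_width: 0.0423
gripper_force: 25.0
```

Call:
apply_moves([
  {"dp":[0,0,0],"yaw":0},
  {"dp":[0,0,0],"yaw":0},
  {"dp":[0,0,0],"yaw":0},
  {"dp":[0,0,0],"yaw":0},
  {"dp":[0,0,0],"yaw":0},
  {"dp":[0,0,0.005],"yaw":0},
  {"dp":[0,0,0.03],"yaw":0},
  {"dp":[0,0,0.06],"yaw":0},
  {"dp":[0,0,0.09],"yaw":0},
  {"dp":[-0.01,0.02,0.12],"yaw":0},
  {"dp":[-0.025,0.05,0.15],"yaw":0},
  {"dp":[-0.04,0.08,0.18],"yaw":0},
  {"dp":[-0.055,0.11,0.21],"yaw":0},
  {"dp":[-0.07,0.14,0.215],"yaw":0},
  {"dp":[-0.085,0.17,0.215],"yaw":0},
  {"dp":[-0.1,0.2,0.215],"yaw":0},
  {"dp":[-0.103,0.206,0.215],"yaw":0},
  {"dp":[-0.103,0.206,0.215],"yaw":0},
  {"dp":[-0.103,0.206,0.215],"yaw":0},
], grip=-0.5)

```text
time_s: 29.53
tcp_pos: [0.4401, 0.2607, 0.3014]
eef_rot: [180.0, 0.0, 165.7]
contact_force: [0.1, 0.0, -1.1]
gripper_width: 0.0661
gripper_force: 0.0
```

Run:
```python
from h import *
s,p,c=look('w12'); blobs(c,'s',.010)
c2=cap('scene'); seatcheck(c2); save(c2,'c12.png')
```

```text
29.5333 [0.4401 0.2607 0.3014] [180.    0.  165.7] w 0.0661 0.0 F [ 0.1  0.  -1.1]
292.3 145.0 516.5 [0.3956, 0.2287] [0.3957, 0.2284, 0.0193] [186. 182. 180.]
349.6 132.6 528.0 [0.399, 0.3124] [0.3992, 0.3126, 0.019] [186. 182. 181.]
stack top z [0.0389 0.063  0.0683] 174 [173. 140.  83.]
```

Call:
apply_moves([
  {"dp":[-0.02,-0.015,-0.03],"yaw":0},
  {"dp":[-0.0445,-0.0321,-0.065],"yaw":0},
  {"dp":[-0.0445,-0.0321,-0.1],"yaw":0},
  {"dp":[-0.0445,-0.0321,-0.135],"yaw":0},
  {"dp":[-0.0445,-0.0321,-0.17],"yaw":0},
  {"dp":[-0.0445,-0.0321,-0.205],"yaw":0},
  {"dp":[-0.0445,-0.0321,-0.235],"yaw":0},
  {"dp":[-0.0445,-0.0321,-0.255],"yaw":0},
  {"dp":[-0.0445,-0.0321,-0.267],"yaw":0},
  {"dp":[-0.0445,-0.0321,-0.273],"yaw":0},
  {"dp":[-0.0445,-0.0321,-0.2755],"yaw":0},
  {"dp":[-0.0445,-0.0321,-0.2755],"yaw":0},
  {"dp":[-0.0445,-0.0321,-0.2755],"yaw":0},
])

```text
time_s: 30.72
tcp_pos: [0.3964, 0.2287, 0.0263]
eef_rot: [179.9, 0.0, 165.5]
contact_force: [0.2, 0.7, -0.6]
gripper_width: 0.0658
gripper_force: 0.0
```

Call:
apply_moves([
  {"dp":[0,0,0],"yaw":0},
  {"dp":[0,0,0],"yaw":0},
  {"dp":[0,0,0],"yaw":0},
  {"dp":[0,0,0],"yaw":0},
  {"dp":[0,0,0],"yaw":0},
  {"dp":[0,0,0],"yaw":0},
  {"dp":[0,0,0],"yaw":0},
  {"dp":[0,0,0],"yaw":0},
], grip=1, squeeze=25)

```text
time_s: 31.38
tcp_pos: [0.3959, 0.2286, 0.0257]
eef_rot: [180.0, 0.0, 165.6]
contact_force: [-1.1, -0.3, 3.2]
gripper_width: 0.0311
gripper_force: 25.0
```

```bash
cat >> h.py <<'E'
def heldwhite(c,s,z):
    "bright blob nearest the tool axis: outer extent in the tool frame"
    p=s['tcp_pos'];u0,v0=proj(c,[p[0],p[1],z])
    m=((c['image'].min(-1)>150)&(np.ptp(c['image'],axis=-1)<25)).astype(np.uint8)
    n,l,st,ce=cv2.connectedComponentsWithStats(m)
    y=np.radians(s['eef_rot'][2])
    for i in range(1,n):
        if st[i,4]>80 and abs(ce[i][0]-u0)<40 and abs(ce[i][1]-v0)<40:
            vs,us=np.nonzero(l==i); X=np.array([ray(c,a,b,z)[:2] for a,b in zip(us,vs)])-p[:2]
            tx=X@[np.cos(y),np.sin(y)]; ty=X@[np.sin(y),-np.cos(y)]
            print('blob',st[i],'tx',tx.min().round(4),tx.max().round(4),'ty',ty.min().round(4),ty.max().round(4))
E
python3 - <<'E'
from h import *
s,p,c=look('w13'); heldwhite(c,s,.010)
E
```

```text
31.3833 [0.3959 0.2286 0.0257] [180.    0.  165.6] w 0.0311 25.0 F [-1.1 -0.3  3.2]
blob [294 217  56  30 886] tx 0.0001 0.017 ty -0.0156 0.015
```

Call:
apply_moves([
  {"dp":[0,0,0.01],"yaw":0},
  {"dp":[0,0,0.03],"yaw":0},
  {"dp":[0,0,0.06],"yaw":0},
  {"dp":[0.008,-0.01,0.09],"yaw":0},
  {"dp":[0.022,-0.027,0.115],"yaw":0},
  {"dp":[0.04,-0.048,0.13],"yaw":0},
  {"dp":[0.06,-0.072,0.134],"yaw":0},
  {"dp":[0.08,-0.096,0.134],"yaw":0},
  {"dp":[0.1,-0.12,0.134],"yaw":0},
  {"dp":[0.12,-0.144,0.134],"yaw":0},
  {"dp":[0.135,-0.162,0.134],"yaw":0},
  {"dp":[0.1453,-0.1749,0.134],"yaw":0},
  {"dp":[0.1453,-0.1749,0.134],"yaw":0},
  {"dp":[0.1453,-0.1749,0.12],"yaw":0},
  {"dp":[0.1453,-0.1749,0.105],"yaw":0},
  {"dp":[0.1453,-0.1749,0.097],"yaw":0},
  {"dp":[0.1453,-0.1749,0.097],"yaw":0},
  {"dp":[0.1453,-0.1749,0.097],"yaw":0},
])

```text
time_s: 32.93
tcp_pos: [0.5408, 0.0537, 0.1224]
eef_rot: [-179.9, -0.0, 165.6]
contact_force: [0.9, -0.4, 0.8]
gripper_width: 0.0311
gripper_force: 25.0
```

Run:
```python
from h import *
s,p,c=look('w14'); heldwhite(c,s,p[2]-.0157)
print(proj(c,[.5413,.0536,.094]))
g=cv2.cvtColor(c['image'],cv2.COLOR_RGB2GRAY)
cv2.imwrite('pics/w14c.png',cv2.resize(cv2.cvtColor(c['image'][180:320,220:420],cv2.COLOR_RGB2BGR),None,fx=3,fy=3))
```

```text
32.9333 [0.5408 0.0537 0.1224] [-179.9   -0.   165.6] w 0.0311 25.0 F [ 0.9 -0.4  0.8]
blob [294 218  56  29 858] tx 0.0001 0.0165 ty -0.0156 0.015
(np.float64(322.0028804516268), np.float64(238.34462254899577))
```

View pics/w14c.png

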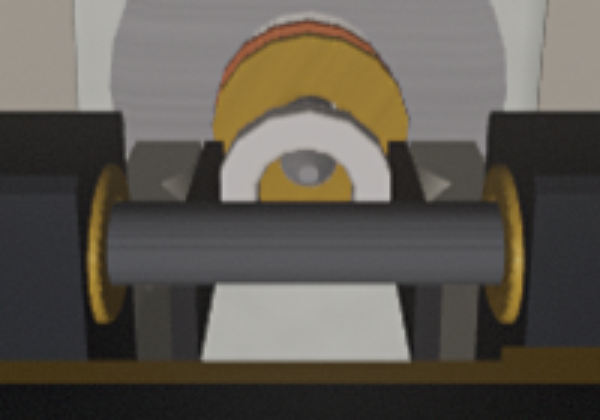

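Copper, spacer and brass are on the spindle. The held spacer is centred over the tip (crop 308,173). Lower and release, then go back to the discs.

Call:
apply_moves([
  {"dp":[0.0004,0,-0.006],"yaw":0},
  {"dp":[0.0004,0,-0.012],"yaw":0},
  {"dp":[0.0004,0,-0.018],"yaw":0},
  {"dp":[0.0004,0,-0.024],"yaw":0},
  {"dp":[0.0004,0,-0.029],"yaw":0},
  {"dp":[0.0004,0,-0.0315],"yaw":0},
  {"dp":[0.0004,0,-0.0315],"yaw":0},
])

```text
time_s: 33.57
tcp_pos: [0.5412, 0.0534, 0.0903]
eef_rot: [-180.0, -0.1, 165.6]
contact_force: [0.1, 0.7, 0.1]
gripper_width: 0.0314
gripper_force: 25.0
```

Call:
apply_moves([
  {"dp":[0,0,0],"yaw":0},
  {"dp":[0,0,0],"yaw":0},
  {"dp":[0,0,0],"yaw":0},
  {"dp":[0,0,0],"yaw":0},
  {"dp":[0,0,0],"yaw":0},
  {"dp":[0,0,0.005],"yaw":0},
  {"dp":[0,0,0.03],"yaw":0},
  {"dp":[0,0,0.06],"yaw":0},
  {"dp":[0,0,0.09],"yaw":0},
  {"dp":[-0.01,-0.03,0.12],"yaw":0},
  {"dp":[-0.02,-0.065,0.15],"yaw":0},
  {"dp":[-0.03,-0.1,0.18],"yaw":0},
  {"dp":[-0.045,-0.14,0.2],"yaw":0},
  {"dp":[-0.06,-0.18,0.21],"yaw":0},
  {"dp":[-0.075,-0.22,0.21],"yaw":0},
  {"dp":[-0.09,-0.26,0.21],"yaw":0},
  {"dp":[-0.1,-0.295,0.21],"yaw":0},
  {"dp":[-0.1,-0.32,0.21],"yaw":0},
  {"dp":[-0.1,-0.324,0.21],"yaw":0},
  {"dp":[-0.1,-0.324,0.21],"yaw":0},
], grip=-0.5)

```text
time_s: 35.23
tcp_pos: [0.4406, -0.2726, 0.3012]
eef_rot: [-180.0, -0.0, 165.3]
contact_force: [-0.5, 0.5, -0.1]
gripper_width: 0.0655
gripper_force: 0.0
```

Run:
```python
from h import *
s,p,c=look('w15'); blobs(c,'d',.008)
seatcheck(c); c2=cap('scene'); seatcheck(c2)
```

```text
35.2333 [ 0.4406 -0.2726  0.3012] [-180.    -0.   165.3] w 0.0655 0.0 F [-0.5  0.5 -0.1]
334.0 186.5 796.0 [0.4703, -0.2612] [0.4705, -0.261, 0.025] [141. 138. 139.]
stack top z [0.0498 0.0649 0.0732] 1175 [159. 122.  67.]
stack top z [0.0413 0.0642 0.0741] 179 [185. 155. 114.]
```

Call:
apply_moves([
  {"dp":[0.015,0.005,-0.03],"yaw":0},
  {"dp":[0.0292,0.0094,-0.065],"yaw":0},
  {"dp":[0.0292,0.0094,-0.1],"yaw":0},
  {"dp":[0.0292,0.0094,-0.135],"yaw":0},
  {"dp":[0.0292,0.0094,-0.17],"yaw":0},
  {"dp":[0.0292,0.0094,-0.205],"yaw":0},
  {"dp":[0.0292,0.0094,-0.235],"yaw":0},
  {"dp":[0.0292,0.0094,-0.255],"yaw":0},
  {"dp":[0.0292,0.0094,-0.266],"yaw":0},
  {"dp":[0.0292,0.0094,-0.272],"yaw":0},
  {"dp":[0.0292,0.0094,-0.2745],"yaw":0},
  {"dp":[0.0292,0.0094,-0.2745],"yaw":0},
  {"dp":[0.0292,0.0094,-0.2745],"yaw":0},
])

```text
time_s: 36.42
tcp_pos: [0.4716, -0.2606, 0.0275]
eef_rot: [180.0, 0.1, 165.6]
contact_force: [-0.6, -0.5, 0.3]
gripper_width: 0.0657
gripper_force: 0.0
```

Call:
apply_moves([
  {"dp":[0,0,0],"yaw":0},
  {"dp":[0,0,0],"yaw":0},
  {"dp":[0,0,0],"yaw":0},
  {"dp":[0,0,0],"yaw":0},
  {"dp":[0,0,0],"yaw":0},
  {"dp":[0,0,0],"yaw":0},
], grip=1, squeeze=25)

```text
time_s: 36.92
tcp_pos: [0.4709, -0.2611, 0.027]
eef_rot: [180.0, 0.0, 165.6]
contact_force: [-0.5, 0.8, 4.7]
gripper_width: 0.0421
gripper_force: 25.0
```

Run:
```python
from h import *
s,p,c=look('w16'); heldwhite(c,s,.008); heldoff(c,s,(0,0,100),(179,30,255),.008)
```

```text
36.9167 [ 0.4709 -0.2611  0.027 ] [180.    0.  165.6] w 0.0421 25.0 F [-0.5  0.8  4.7]
blob [ 285  206   74   41 2104] tx -0.0013 0.0223 ty -0.021 0.0204
blob [306 275  32   4 102] tx -0.0215 -0.0196 ty -0.0093 0.0087
tool x -0.0287 0.0234 ty -0.0302 0.0303 4647
```

Call:
apply_moves([
  {"dp":[0,0,0.01],"yaw":0},
  {"dp":[0,0,0.03],"yaw":0},
  {"dp":[0,0,0.06],"yaw":0},
  {"dp":[0.003,0.01,0.09],"yaw":0},
  {"dp":[0.008,0.033,0.115],"yaw":0},
  {"dp":[0.014,0.06,0.13],"yaw":0},
  {"dp":[0.02,0.088,0.134],"yaw":0},
  {"dp":[0.026,0.116,0.134],"yaw":0},
  {"dp":[0.032,0.144,0.134],"yaw":0},
  {"dp":[0.039,0.173,0.134],"yaw":0},
  {"dp":[0.046,0.203,0.134],"yaw":0},
  {"dp":[0.053,0.233,0.134],"yaw":0},
  {"dp":[0.06,0.263,0.134],"yaw":0},
  {"dp":[0.066,0.291,0.134],"yaw":0},
  {"dp":[0.0709,0.3148,0.134],"yaw":0},
  {"dp":[0.0709,0.3148,0.134],"yaw":0},
  {"dp":[0.0709,0.3148,0.115],"yaw":0},
  {"dp":[0.0709,0.3148,0.101],"yaw":0},
  {"dp":[0.0709,0.3148,0.097],"yaw":0},
  {"dp":[0.0709,0.3148,0.097],"yaw":0},
])

```text
time_s: 38.63
tcp_pos: [0.5407, 0.0533, 0.1228]
eef_rot: [-179.9, -0.1, 165.6]
contact_force: [-0.5, 0.1, 0.5]
gripper_width: 0.0423
gripper_force: 25.0
```

Run:
```python
from h import *
s,p,c=look('w17'); heldwhite(c,s,p[2]-.019)
print(proj(c,[.5413,.0536,.094]))
cv2.imwrite('pics/w17c.png',cv2.resize(cv2.cvtColor(c['image'][180:320,220:420],cv2.COLOR_RGB2BGR),None,fx=3,fy=3))
```

```text
38.6333 [0.5407 0.0533 0.1228] [-1.799e+02 -1.000e-01  1.656e+02] w 0.0423 25.0 F [-0.5  0.1  0.5]
blob [308 235  28  12 216] tx -0.0013 0.0054 ty -0.008 0.0073
(np.float64(322.7957868083903), np.float64(238.12641299826183))
```

View pics/w17c.png

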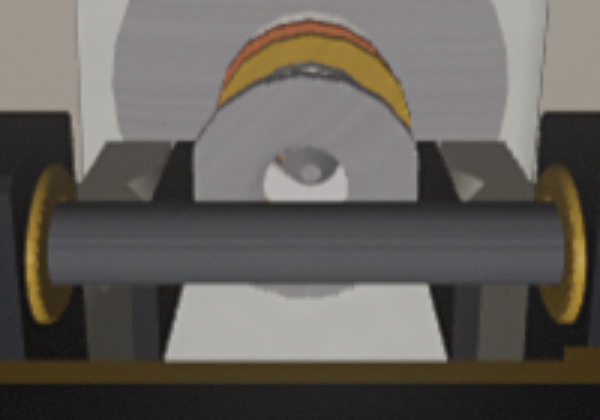

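The steel hole (crop 306,180) is about 1 mm off the tip (311,172). I make a small correction and lower.

Call:
apply_moves([
  {"dp":[0.0006,0.0006,-0.003],"yaw":0},
  {"dp":[0.0006,0.0006,-0.007],"yaw":0},
  {"dp":[0.0006,0.0006,-0.011],"yaw":0},
  {"dp":[0.0006,0.0006,-0.015],"yaw":0},
  {"dp":[0.0006,0.0006,-0.019],"yaw":0},
  {"dp":[0.0006,0.0006,-0.022],"yaw":0},
  {"dp":[0.0006,0.0006,-0.0235],"yaw":0},
  {"dp":[0.0006,0.0006,-0.0235],"yaw":0},
])

```text
time_s: 39.35
tcp_pos: [0.542, 0.0543, 0.0996]
eef_rot: [-180.0, -0.0, 165.6]
contact_force: [0.1, 0.1, -0.9]
gripper_width: 0.042
gripper_force: 25.0
```

Call:
apply_moves([
  {"dp":[0,0,0],"yaw":0},
  {"dp":[0,0,0],"yaw":0},
  {"dp":[0,0,0],"yaw":0},
  {"dp":[0,0,0],"yaw":0},
  {"dp":[0,0,0],"yaw":0},
  {"dp":[0,0,0.005],"yaw":0},
  {"dp":[0,0,0.03],"yaw":0},
  {"dp":[0,0,0.06],"yaw":0},
  {"dp":[0,0,0.09],"yaw":0},
  {"dp":[-0.01,0.02,0.12],"yaw":0},
  {"dp":[-0.025,0.05,0.15],"yaw":0},
  {"dp":[-0.04,0.08,0.18],"yaw":0},
  {"dp":[-0.055,0.11,0.2],"yaw":0},
  {"dp":[-0.07,0.14,0.2],"yaw":0},
  {"dp":[-0.085,0.17,0.2],"yaw":0},
  {"dp":[-0.1,0.2,0.2],"yaw":0},
  {"dp":[-0.102,0.206,0.2],"yaw":0},
  {"dp":[-0.102,0.206,0.2],"yaw":0},
  {"dp":[-0.102,0.206,0.2],"yaw":0},
], grip=-0.5)

```text
time_s: 40.93
tcp_pos: [0.44, 0.2605, 0.3003]
eef_rot: [-180.0, 0.0, 165.7]
contact_force: [0.5, 0.4, -0.3]
gripper_width: 0.0659
gripper_force: 0.0
```

Run:
```python
from h import *
s,p,c=look('w18'); blobs(c,'s',.010)
c2=cap('scene'); seatcheck(c2); save(c2,'c18.png')
```

```text
40.9333 [0.44   0.2605 0.3003] [-180.     0.   165.7] w 0.0659 0.0 F [ 0.5  0.4 -0.3]
350.0 132.6 540.0 [0.3989, 0.3125] [0.3989, 0.3126, 0.0193] [187. 183. 181.]
stack top z [0.0397 0.0667 0.0813] 227 [165. 140. 121.]
```

Call:
apply_moves([
  {"dp":[-0.02,0.025,-0.03],"yaw":0},
  {"dp":[-0.041,0.052,-0.065],"yaw":0},
  {"dp":[-0.041,0.052,-0.1],"yaw":0},
  {"dp":[-0.041,0.052,-0.135],"yaw":0},
  {"dp":[-0.041,0.052,-0.17],"yaw":0},
  {"dp":[-0.041,0.052,-0.205],"yaw":0},
  {"dp":[-0.041,0.052,-0.235],"yaw":0},
  {"dp":[-0.041,0.052,-0.255],"yaw":0},
  {"dp":[-0.041,0.052,-0.267],"yaw":0},
  {"dp":[-0.041,0.052,-0.272],"yaw":0},
  {"dp":[-0.041,0.052,-0.2743],"yaw":0},
  {"dp":[-0.041,0.052,-0.2743],"yaw":0},
  {"dp":[-0.041,0.052,-0.2743],"yaw":0},
])

```text
time_s: 42.12
tcp_pos: [0.3999, 0.3126, 0.0266]
eef_rot: [179.9, 0.0, 165.5]
contact_force: [0.1, 0.2, 0.6]
gripper_width: 0.066
gripper_force: 0.0
```

Call:
apply_moves([
  {"dp":[0,0,0],"yaw":0},
  {"dp":[0,0,0],"yaw":0},
  {"dp":[0,0,0],"yaw":0},
  {"dp":[0,0,0],"yaw":0},
  {"dp":[0,0,0],"yaw":0},
  {"dp":[0,0,0],"yaw":0},
  {"dp":[0,0,0],"yaw":0},
  {"dp":[0,0,0],"yaw":0},
], grip=1, squeeze=25)

```text
time_s: 42.78
tcp_pos: [0.3992, 0.3125, 0.0259]
eef_rot: [180.0, 0.0, 165.6]
contact_force: [-1.0, -0.7, 3.8]
gripper_width: 0.0309
gripper_force: 25.0
```

Run:
```python
from h import *
s,p,c=look('w19'); heldwhite(c,s,.010)
```

```text
42.7833 [0.3992 0.3125 0.0259] [180.    0.  165.6] w 0.0309 25.0 F [-1.  -0.7  3.8]
blob [294 217  56  30 875] tx 0.0 0.017 ty -0.0156 0.015
```

Call:
apply_moves([
  {"dp":[0,0,0.01],"yaw":0},
  {"dp":[0,0,0.03],"yaw":0},
  {"dp":[0,0,0.06],"yaw":0},
  {"dp":[0.006,-0.01,0.09],"yaw":0},
  {"dp":[0.017,-0.03,0.115],"yaw":0},
  {"dp":[0.03,-0.055,0.13],"yaw":0},
  {"dp":[0.046,-0.084,0.134],"yaw":0},
  {"dp":[0.062,-0.113,0.134],"yaw":0},
  {"dp":[0.078,-0.142,0.134],"yaw":0},
  {"dp":[0.094,-0.171,0.134],"yaw":0},
  {"dp":[0.11,-0.2,0.134],"yaw":0},
  {"dp":[0.124,-0.226,0.134],"yaw":0},
  {"dp":[0.135,-0.246,0.134],"yaw":0},
  {"dp":[0.1423,-0.2588,0.134],"yaw":0},
  {"dp":[0.1423,-0.2588,0.134],"yaw":0},
  {"dp":[0.1423,-0.2588,0.12],"yaw":0},
  {"dp":[0.1423,-0.2588,0.105],"yaw":0},
  {"dp":[0.1423,-0.2588,0.099],"yaw":0},
  {"dp":[0.1423,-0.2588,0.099],"yaw":0},
  {"dp":[0.1423,-0.2588,0.099],"yaw":0},
])

```text
time_s: 44.5
tcp_pos: [0.5414, 0.0539, 0.1251]
eef_rot: [-180.0, -0.0, 165.6]
contact_force: [-0.5, -0.7, 0.2]
gripper_width: 0.0313
gripper_force: 25.0
```

Run:
```python
from h import *
s,p,c=look('w20'); heldwhite(c,s,p[2]-.0157)
```

```text
44.5 [0.5414 0.0539 0.1251] [-180.    -0.   165.6] w 0.0313 25.0 F [-0.5 -0.7  0.2]
blob [294 217  56  30 867] tx 0.0001 0.017 ty -0.0156 0.015
```

Call:
apply_moves([
  {"dp":[0,0,-0.005],"yaw":0},
  {"dp":[0,0,-0.01],"yaw":0},
  {"dp":[0,0,-0.015],"yaw":0},
  {"dp":[0,0,-0.019],"yaw":0},
  {"dp":[0,0,-0.0205],"yaw":0},
  {"dp":[0,0,-0.0205],"yaw":0},
])

```text
time_s: 45.05
tcp_pos: [0.5414, 0.0535, 0.104]
eef_rot: [-180.0, -0.0, 165.6]
contact_force: [-0.3, -0.1, -0.0]
gripper_width: 0.031
gripper_force: 25.0
```

Call:
apply_moves([
  {"dp":[0,0,0],"yaw":0},
  {"dp":[0,0,0],"yaw":0},
  {"dp":[0,0,0],"yaw":0},
  {"dp":[0,0,0],"yaw":0},
  {"dp":[0,0,0],"yaw":0},
  {"dp":[0,0,0.005],"yaw":0},
  {"dp":[0,0,0.03],"yaw":0},
  {"dp":[0,0,0.065],"yaw":0},
  {"dp":[0,0,0.1],"yaw":6},
  {"dp":[0,0,0.135],"yaw":12},
  {"dp":[0,0,0.17],"yaw":18},
  {"dp":[0,0,0.205],"yaw":24},
  {"dp":[0.02,0.01,0.235],"yaw":30},
  {"dp":[0.045,0.02,0.255],"yaw":36},
  {"dp":[0.07,0.03,0.26],"yaw":43},
  {"dp":[0.095,0.042,0.26],"yaw":50},
  {"dp":[0.12,0.054,0.26],"yaw":57},
  {"dp":[0.14,0.063,0.26],"yaw":64},
  {"dp":[0.153,0.069,0.26],"yaw":71},
  {"dp":[0.153,0.069,0.26],"yaw":78},
], grip=-0.5)

```text
time_s: 46.72
tcp_pos: [0.6963, 0.1236, 0.3623]
eef_rot: [179.9, -0.1, -116.1]
contact_force: [-0.8, -1.4, -0.4]
gripper_width: 0.0657
gripper_force: 0.0
```

Call:
apply_moves([
  {"dp":[0,0,0],"yaw":2},
  {"dp":[0,0,0],"yaw":2},
  {"dp":[0,0,0],"yaw":2},
])

```text
time_s: 46.97
tcp_pos: [0.6944, 0.1225, 0.3644]
eef_rot: [180.0, -0.0, -114.5]
contact_force: [0.9, 0.6, -0.4]
gripper_width: 0.0657
gripper_force: 0.0
```

Run:
```python
from h import *
s,p,c=look('w21'); seatcheck(c)
P=cloud(c); Z=P[...,2]
m=(Z>.222)&(Z<.26)&(np.hypot(P[...,0]-.694,P[...,1]-.123)<.05)
t=np.percentile(Z[m],95); q=P[m&(Z>t-.006)][:,:2]
print(t,len(q),q.mean(0),cv2.minAreaRect(q.astype(np.float32)))
col=(Z>.145)&(Z<.165)&(np.hypot(P[...,0]-.647,P[...,1]-.024)<.04)
if col.sum()>10: print('col',cv2.minEnclosingCircle(P[col][:,:2].astype(np.float32)))
c2=cap('scene'); seatcheck(c2); save(c2,'c21.png')
a=cv2.resize(cv2.cvtColor(c2['image'][140:260,260:400],cv2.COLOR_RGB2BGR),None,fx=3,fy=3,interpolation=cv2.INTER_CUBIC)
b=cv2.resize(cv2.cvtColor(c['image'][0:230,100:540],cv2.COLOR_RGB2BGR),(420,220))
cv2.imwrite('pics/m21.png',np.vstack([a,b]))
```

```text
46.9667 [0.6944 0.1225 0.3644] [ 180.    -0.  -114.5] w 0.0657 0.0 F [ 0.9  0.6 -0.4]
stack top z [0.0643 0.0797 0.0874] 987 [157. 153. 154.]
0.2505481685410731 638 [0.69400586 0.12233457] ((0.694549024105072, 0.12389758229255676), (0.04449434205889702, 0.01171800959855318), 65.25279998779297)
col ((0.6471560597419739, 0.024761667475104332), 0.017837362363934517)
stack top z [0.0432 0.0682 0.0885] 245 [168. 147. 134.]
```

View pics/m21.png

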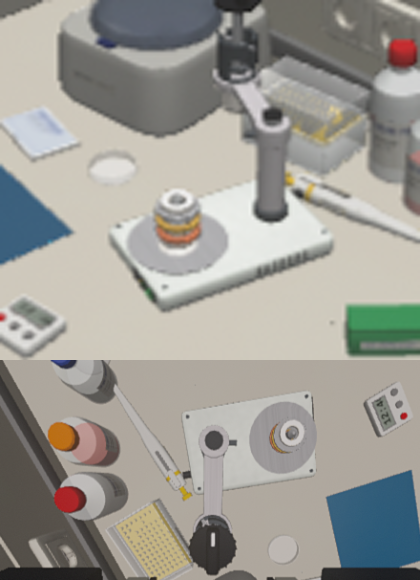

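The stack is complete: copper, spacer, brass, spacer, steel, spacer, with its top at z 0.088 (top pane 178,210). The hold-down points left with the wing along the arm (bottom pane 213,545). Grip the wing.

Call:
apply_moves([
  {"dp":[0,0.0005,-0.03],"yaw":0},
  {"dp":[0,0.0005,-0.06],"yaw":0},
  {"dp":[0,0.0005,-0.085],"yaw":0},
  {"dp":[0,0.0005,-0.1],"yaw":0},
  {"dp":[0,0.0005,-0.107],"yaw":0},
  {"dp":[0,0.0005,-0.109],"yaw":0},
  {"dp":[0,0.0005,-0.109],"yaw":0},
  {"dp":[0,0.0005,-0.109],"yaw":0},
])

```text
time_s: 47.73
tcp_pos: [0.6952, 0.1232, 0.2569]
eef_rot: [-179.9, 0.1, -114.4]
contact_force: [-0.1, 0.1, 0.1]
gripper_width: 0.0657
gripper_force: 0.0
```

Call:
apply_moves([
  {"dp":[0,0,0],"yaw":0},
  {"dp":[0,0,0],"yaw":0},
  {"dp":[0,0,0],"yaw":0},
  {"dp":[0,0,0],"yaw":0},
  {"dp":[0,0,0],"yaw":0},
  {"dp":[0,0,0],"yaw":0},
  {"dp":[0,0,0],"yaw":0},
  {"dp":[0,0,0],"yaw":0},
  {"dp":[0,0,0],"yaw":0},
  {"dp":[0,0,0],"yaw":0},
  {"dp":[0,0,0],"yaw":0},
], grip=1, squeeze=40)

```text
time_s: 48.65
tcp_pos: [0.6942, 0.1232, 0.2552]
eef_rot: [180.0, -0.0, -114.4]
contact_force: [-2.5, 1.0, 1.0]
gripper_width: 0.0119
gripper_force: 40.0
```

Call:
apply_moves([
  {"dp":[-0.0088,0.0037,0.0005],"yaw":5},
  {"dp":[-0.018,0.0066,0.0005],"yaw":10},
  {"dp":[-0.0274,0.0087,0.0005],"yaw":15},
  {"dp":[-0.0369,0.0099,0.0005],"yaw":20},
  {"dp":[-0.0465,0.0103,0.0005],"yaw":25},
  {"dp":[-0.056,0.0099,0.0005],"yaw":30},
  {"dp":[-0.0655,0.0087,0.0005],"yaw":35},
  {"dp":[-0.0749,0.0066,0.0005],"yaw":40},
  {"dp":[-0.0841,0.0037,0.0005],"yaw":45},
  {"dp":[-0.0929,0,0.0005],"yaw":50},
  {"dp":[-0.1014,-0.0044,0.0005],"yaw":55},
  {"dp":[-0.1095,-0.0096,0.0005],"yaw":60},
  {"dp":[-0.1172,-0.0154,0.0005],"yaw":65},
  {"dp":[-0.1242,-0.0219,0.0005],"yaw":70},
  {"dp":[-0.1242,-0.0219,0.0005],"yaw":70},
])

```text
time_s: 49.9
tcp_pos: [0.5685, 0.1004, 0.2553]
eef_rot: [179.9, 0.1, -44.2]
contact_force: [-3.4, 1.5, -3.4]
gripper_width: 0.0114
gripper_force: 39.9
```

Run:
```python
from h import *
s=get_state();p=s['tcp_pos'];print(s['moment'],s['contact_force'],s['eef_rot'],p,s['gripper_width'])
C=np.array([.6480,.0248]);d=p[:2]-C;print(np.hypot(*d),np.degrees(np.arctan2(d[1],d[0])))
```

```text
[0.48801704 1.15974933 0.00250473] [-3.42811664  1.51113545 -3.36337012] [ 1.79928284e+02  8.21097272e-02 -4.41890229e+01] [0.56851804 0.10043714 0.25525535] 0.011369095953420599
0.1097194523255423 136.41985725029562
```

Call:
apply_moves([
  {"dp":[-0.0065,-0.0071,0],"yaw":5},
  {"dp":[-0.0124,-0.0147,0],"yaw":10},
  {"dp":[-0.0175,-0.0228,0],"yaw":15},
  {"dp":[-0.0219,-0.0313,0],"yaw":20},
  {"dp":[-0.0238,-0.0357,0],"yaw":22.5},
  {"dp":[-0.0256,-0.0401,0],"yaw":25},
  {"dp":[-0.0266,-0.0425,0],"yaw":26.5},
  {"dp":[-0.0275,-0.0448,0],"yaw":28},
  {"dp":[-0.028,-0.047,0],"yaw":29},
  {"dp":[-0.028,-0.047,0],"yaw":29},
])

```text
time_s: 50.73
tcp_pos: [0.5419, 0.054, 0.2553]
eef_rot: [180.0, 0.1, -15.5]
contact_force: [-1.8, 1.5, -3.5]
gripper_width: 0.0119
gripper_force: 39.9
```

Run:
```python
from h import *
s=get_state();p=s['tcp_pos'];print(s['moment'],s['contact_force'],s['eef_rot'],p,s['gripper_width'])
C=np.array([.6480,.0248]);d=p[:2]-C;print(np.hypot(*d),np.degrees(np.arctan2(d[1],d[0])))
```

```text
[ 0.12350819  1.05623393 -0.02557151] [-1.79877696  1.46008692 -3.53965509] [ 1.79972470e+02  7.33364384e-02 -1.54764282e+01] [0.54187096 0.05404158 0.25525702] 0.011930340409030002
0.11008379870547351 164.59559628958445
```

Call:
apply_moves([
  {"dp":[-0.0003,-0.0008,0],"yaw":0.5},
  {"dp":[-0.0005,-0.0016,0],"yaw":0.5},
  {"dp":[-0.0005,-0.0016,0],"yaw":0.5},
  {"dp":[-0.0005,-0.0016,0],"yaw":0.5},
])

```text
time_s: 51.07
tcp_pos: [0.5418, 0.0536, 0.2552]
eef_rot: [-179.9, 0.0, -15.0]
contact_force: [-2.3, 6.3, -5.2]
gripper_width: 0.0116
gripper_force: 39.9
```

Call:
apply_moves([
  {"dp":[0.0003,0.0008,-0.003],"yaw":0},
  {"dp":[0.0003,0.0008,-0.006],"yaw":0},
  {"dp":[0.0003,0.0008,-0.009],"yaw":0},
  {"dp":[0.0003,0.0008,-0.012],"yaw":0},
  {"dp":[0.0003,0.0008,-0.015],"yaw":0},
  {"dp":[0.0003,0.0008,-0.017],"yaw":0},
  {"dp":[0.0003,0.0008,-0.018],"yaw":0},
  {"dp":[0.0003,0.0008,-0.018],"yaw":0},
  {"dp":[0.0003,0.0008,-0.018],"yaw":0},
], squeeze=55)

```text
time_s: 51.82
tcp_pos: [0.5422, 0.0538, 0.2395]
eef_rot: [-180.0, -0.1, -15.0]
contact_force: [-9.1, 4.1, 10.6]
gripper_width: 0.0114
gripper_force: 54.9
```

Run:
```python
from h import *
s,p,c=look('w22');print(s['moment'])
P=cloud(cap('scene'))
m=(np.hypot(P[...,0]-.5418,P[...,1]-.0536)<.02)&(P[...,2]>.05)
print(np.histogram(P[m][:,2],bins=np.arange(.05,.3,.01))[0])
```

```text
51.8167 [0.5422 0.0538 0.2395] [-1.8e+02 -1.0e-01 -1.5e+01] w 0.0114 54.9 F [-9.1  4.1 10.6]
[ 1.42981783  3.36431134 -0.20308227]
[24 33 18 41 24 29 25  1  7 20 19 16 21 46 12  1 20 20 26 11 14  4  0  0]
```

Call:
apply_moves([
  {"dp":[-0.0005,0,-0.0008],"yaw":0},
  {"dp":[-0.0005,0,-0.0015],"yaw":0},
  {"dp":[-0.0005,0,-0.0015],"yaw":0},
  {"dp":[-0.0005,0,-0.0015],"yaw":-4},
  {"dp":[-0.0005,0,-0.0015],"yaw":-8},
  {"dp":[-0.0005,0,-0.0015],"yaw":-10},
  {"dp":[-0.0005,0,-0.0015],"yaw":-10},
])

```text
time_s: 52.5
tcp_pos: [0.5421, 0.0537, 0.2383]
eef_rot: [-179.9, -0.1, -25.1]
contact_force: [-7.6, 4.0, 11.4]
gripper_width: 0.0115
gripper_force: 54.9
```

Run:
```python
from h import *
s=get_state();p=s['tcp_pos'];print(s['moment'],s['contact_force'],s['eef_rot'],p,s['gripper_width'])
```

```text
[1.18699622 3.03627878 0.00741568] [-7.64634605  3.96657839 11.37715716] [-1.79930818e+02 -9.90441198e-02 -2.50649513e+01] [0.54207341 0.05371233 0.23834655] 0.011535719032152163
```

Call:
apply_moves([
  {"dp":[0,0,0],"yaw":-5},
  {"dp":[0,0,0],"yaw":-10},
  {"dp":[0,0,0],"yaw":-15},
  {"dp":[0,0,0],"yaw":-20},
  {"dp":[0,0,0],"yaw":-25},
  {"dp":[0,0,0],"yaw":-30},
  {"dp":[0,0,0],"yaw":-35},
  {"dp":[0,0,0],"yaw":-40},
  {"dp":[0,0,0],"yaw":-44},
  {"dp":[0,0,0],"yaw":-48},
  {"dp":[0,0,0],"yaw":-50},
  {"dp":[0,0,0],"yaw":-50},
])

```text
time_s: 53.5
tcp_pos: [0.5417, 0.0534, 0.2383]
eef_rot: [-179.9, -0.0, -75.1]
contact_force: [-8.9, 2.2, 11.5]
gripper_width: 0.0117
gripper_force: 55.0
```

Run:
```python
from h import *
s=get_state();p=s['tcp_pos'];print(s['moment'],s['contact_force'],s['eef_rot'],p,s['gripper_width'])
```

```text
[ 0.94452415  3.55705435 -0.01930267] [-8.87745225  2.16468895 11.50733767] [-1.79931638e+02 -2.31322876e-02 -7.50703217e+01] [0.54168814 0.05344812 0.23825676] 0.011701627558243716
```

Turn on to the stop.

Call:
apply_moves([
  {"dp":[0,0,0],"yaw":-1},
  {"dp":[0,0,0],"yaw":-2},
  {"dp":[0,0,0],"yaw":-3},
  {"dp":[0,0,0],"yaw":-4},
  {"dp":[0,0,0],"yaw":-4},
])

```text
time_s: 53.92
tcp_pos: [0.5418, 0.0538, 0.2383]
eef_rot: [-179.9, 0.0, -78.9]
contact_force: [-8.4, 4.6, 10.8]
gripper_width: 0.0114
gripper_force: 55.5
```

Run:
```python
from h import *
s=get_state();p=s['tcp_pos'];print(s['moment'],s['contact_force'],s['eef_rot'],p,s['gripper_width'])
```

```text
[1.63654399 3.51244326 0.6470848 ] [-8.40499156  4.63857169 10.80844294] [-1.79903714e+02  5.22229191e-03 -7.89267581e+01] [0.54182368 0.053843   0.23827165] 0.011362545554768594
```

Call:
apply_moves([
  {"dp":[0,0,0.0015],"yaw":0},
  {"dp":[0,0,0.003],"yaw":0},
  {"dp":[0,0,0.0045],"yaw":0},
  {"dp":[0,0,0.006],"yaw":0.5},
  {"dp":[0,0,0.0065],"yaw":1},
  {"dp":[0,0,0.0065],"yaw":1},
  {"dp":[0,0,0.0065],"yaw":1},
])

```text
time_s: 54.5
tcp_pos: [0.5417, 0.0539, 0.2437]
eef_rot: [-180.0, 0.0, -77.9]
contact_force: [-5.3, 4.0, 4.5]
gripper_width: 0.0113
gripper_force: 55.0
```

Run:
```python
from h import *
s=get_state();p=s['tcp_pos'];print(s['moment'],s['contact_force'],s['eef_rot'],p,s['gripper_width'])
```

```text
[1.4132864  2.25999397 0.19102695] [-5.32853118  4.04723382  4.48817526] [-1.79953940e+02  1.84611320e-02 -7.79209573e+01] [0.5416928  0.05385098 0.24371928] 0.01132820485180859
```

Call:
apply_moves([
  {"dp":[0,0,0],"yaw":0},
  {"dp":[0,0,0],"yaw":0},
  {"dp":[0,0,0],"yaw":0},
  {"dp":[0,0,0],"yaw":0},
  {"dp":[0,0,0],"yaw":0},
  {"dp":[0,0,0],"yaw":0},
  {"dp":[0,0,0],"yaw":0},
  {"dp":[0,0,0],"yaw":0},
  {"dp":[0,0,0.02],"yaw":0},
  {"dp":[0,0,0.05],"yaw":0},
  {"dp":[0,0,0.085],"yaw":0},
  {"dp":[0,-0.015,0.12],"yaw":0},
  {"dp":[0,-0.015,0.125],"yaw":0},
  {"dp":[0,-0.015,0.125],"yaw":0},
  {"dp":[0,-0.015,0.125],"yaw":0},
], grip=-0.5)

```text
time_s: 55.75
tcp_pos: [0.5416, 0.0384, 0.3679]
eef_rot: [-180.0, 0.0, -78.0]
contact_force: [-0.6, -0.2, -1.2]
gripper_width: 0.0658
gripper_force: 0.0
```

Run:
```python
from h import *
s,p,c=look('w23')
P=cloud(c); Z=P[...,2]
m=(Z>.210)&(Z<.26)&(np.hypot(P[...,0]-.5418,P[...,1]-.0536)<.03)
t=np.percentile(Z[m],95); q=P[m&(Z>t-.006)][:,:2]
print(t,len(q),cv2.minAreaRect(q.astype(np.float32)))
c2=cap('scene'); 
a=cv2.resize(cv2.cvtColor(c2['image'][140:340,210:430],cv2.COLOR_RGB2BGR),None,fx=3.5,fy=3,interpolation=cv2.INTER_CUBIC); cv2.imwrite('pics/f.png',a)
```

```text
55.75 [0.5416 0.0384 0.3679] [-180.    0.  -78.] w 0.0658 0.0 F [-0.6 -0.2 -1.2]
0.23913474662033354 529 ((0.5415722131729126, 0.05404476076364517), (0.010669955052435398, 0.043215323239564896), 12.177447319030762)
```

View pics/f.png

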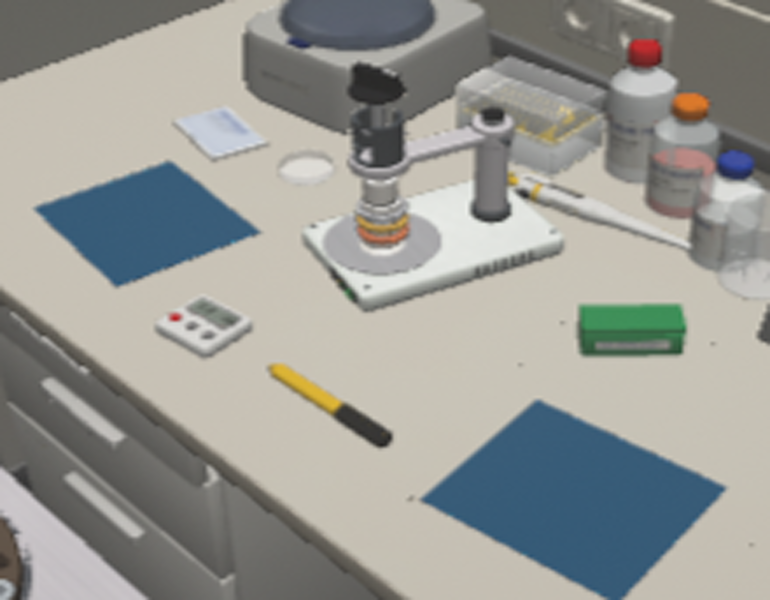

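The final picture shows the stack clamped under the foot (crop 380,210), both mats empty and the other things untouched. The wing is at -78° (on its stop), with its top at z 0.239 (locked in the upper notch).

```bash
python3 -c "
from plant import r
print(r.close_job())"
```

```text
the job is handed in; nothing more can be done
None
```

The job is handed in: copper, brass and steel are stacked in that order with a white spacer on each, and the hold-down is back over them with the knob locked in the upper notch; the result of the judging was not shown.

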